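Lay out the press tooling for the next run

TASK

Get the tooling ready for the next pressing: lay the black ring flat on the dark steel die shoe, half-way between its two guide pillars, and then set the brass bush on top of the ring, centred on it. On the green board stand the blue-banded steel punch upright in the middle of the white outline to the left of the red-headed pin, and lay the orange setting block, step upwards, in the middle of the outline to the right of the pin, with its long side along the outline's long side (left and right as seen from the robot's base, looking out over the bench). Do not shift or knock over the small glass jar with the white cap, and let go of everything.

Things in the scene. Friction and masses are not known exactly. Their poses are not given: they have to be found in the camera images.
- ring_mid (a point): Loose black ring, outside diameter 64, bore 32, 16 thick, about 0.18 kg, lying flat on the bench. Point at its centre, half-way up (8 above its underside); z up. A larger black ring (90 across) far to the left is fixed and not part of the job.
- die_mid (a point): Loose brass bush, a plain tube of outside diameter 46, bore 18, 28 tall, about 0.3 kg, standing on its end on the bench. Point on its axis, half-way up (14 above its underside); z up.
- punch_mid (a point): Loose steel punch with a blue band and a blue disc on its top, standing upright on the bench: foot of diameter 44, 12 thick, then a stem of diameter 30 up to 60 above the underside, about 0.38 kg. Point on its axis, half-way up (30 above its underside); z up.
- block_mid (a point): Loose orange setting block, 60 long (x), 30 wide (y), 20 high, with a step on its +x end 18 long, 30 wide and 10 higher (30 in all); two black dots on the lower part of its top; about 0.12 kg; lies step upwards. Point at the centre of the 60 x 30 x 20 body, 10 above its underside; x along its length towards the step, z up.
- shoe: Fixed dark steel die shoe: plate 110 (x) by 230 (y), 16 thick, with two brass-tipped guide pillars at y = +90 and -90, 22 across, tops 56 above the bench. A thin white circle, 74 across, marks the middle between them. Origin under its middle at bench level; upper face z = 16. x away from the robot, y left, z up; turned up to 0.3 rad.
- board: Fixed green board, 110 (x) by 250 (y), 6 thick; red-headed pin (14 across, top 20 above the bench) at its middle; two identical white outlines, 80 along x by 54 along y, centred at y = +78 (left of the pin seen from the robot) and y = -78 (right). Origin under its middle at bench level; upper face z = 6. x away from the robot, y left, z up; turned up to 0.3 rad.
- jar_mid (a point): Small loose glass jar with a white cap, diameter 40, 46 tall, about 0.09 kg, standing among the things; to be left where it is. Point on its axis, half-way up (23 above its underside); z up.
Not all that is in view belongs to the job. Leave any pink or turquoise look-alike of the part that bears punch_mid alone.

How it is judged:
On the way, in this order (a step that is already met when the one before it is completed fails the run):
1. the black ring lies on the die shoe, half-way between the pillars (x of ring_mid in the frame of shoe between -0.01 and 0.01 m and y of ring_mid in the frame of shoe between -0.01 and 0.01 m and z of ring_mid in the frame of shoe between 0.02 and 0.028 m and angle between ring_mid's own z axis and vertical below 0.1 rad), for 0.2 s.
2. the brass bush stands on the ring, which is still in place (all of step 1 and horizontal distance between die_mid and ring_mid below 0.008 m and z of die_mid in the frame of shoe between 0.042 and 0.05 m and angle between die_mid's own z axis and vertical below 0.1 rad), for 0.2 s.
At the end, for the whole second after the job is handed in: Ring flat on the shoe within 10 mm of mid-way between the pillars; bush on it, within 8 mm of centred; punch upright (left) and block (right, step up, within 15 degrees of square) within 14 mm along x and 12 mm along y of their outlines' middles; all at rest, released (all of step 2 and x of punch_mid in the frame of board between -0.014 and 0.014 m and y of punch_mid in the frame of board between 0.066 and 0.09 m and z of punch_mid in the frame of board between 0.032 and 0.04 m and angle between each of punch_mid, block_mid's own z axis and vertical below 0.1 rad and x of block_mid in the frame of board between -0.014 and 0.014 m and y of block_mid in the frame of board between -0.09 and -0.066 m and z of block_mid in the frame of board between 0.012 and 0.02 m and angle between the x axis of block_mid and the x axis of board, either way round below 0.26 rad and linear speed of each of ring, die, punch, block below 0.01 m/s); the robot touches nothing.
It fails at once if the glass jar is shifted by more than 15 mm or tipped (distance of jar_mid from where it was at the start of the episode above 0.015 m or angle between jar_mid's own z axis and vertical above 0.3 rad).
It also fails if it takes over 115 s, if anything falls off the work surface, if the arm or the gripper's body presses on something with over 40 N, if the wrist force passes 120 N, or if a joint passes its speed limit or range.

ROBOT

A 6-joint arm with a two-finger parallel gripper is mounted at the origin on the work surface. World frame = base frame: x ahead of the robot, y to its left, z up, the work surface at z = 0. Lengths are in m, angles in rad, forces in N, time in s.
With the tool pointing down it reaches from about 0.375 to 0.9 m from the base axis. Payload 3.1 kg.
Tool frame: the origin (TCP) lies on the centre line of the jaws, within the pads' length; the fingertips stand 19 mm ahead of it and the grasp point (between the pads) is the TCP; z points along the fingers, y is the direction in which the jaws open and shut (so a half turn about z gives the same grasp; the last joint's range is limited). The gripper opens to 85 mm and grips with 20 to 120 N. Pads are 22 mm wide; open, the fingers measure 114 mm over their backs; the gripper's body (76 mm by 85 mm) begins 54 mm behind the grasp point. The pads swing forward as they close: fully open they stand 13 mm farther back than shut.
Start: joints at [-1.403, 0.527, 1.433, -0, 1.181, -0.178], TCP at [0.212, -0.588, 0.25] pointing down, gripper open.
Joint ranges: [-3.08, 3.08], [-0.75, 2.2], [0.22, 2.44], [-1.43, 4.57], [0, 2.65], [-2.85, 2.85]. Speed limits (rad/s): [2.79, 2.79, 3.14, 3.14, 3.14, 3.14].

INTERFACE

Orientations are given as a unit quaternion [x, y, z, w].
In Python, from station import manip, imaging, workorder gives the robot as it stands.
- The arm moves only by the shell command python3 -m creep 'ROWS' [FORCE]. ROWS is a JSON object of lists of equal length, an entry for each row: "claw": the finger opening in cm, from 0 to 8.54; "dp": the shift along the tool's x, y, z in cm, a list of three; "roll": the turn about the tool's z in rad. In form: {"claw": [claw, ...], "dp": [[dx, dy, dz], ...], "roll": [roll, ...]}. A call has 1 to 12 rows; each row is the pose to reach, as a shift and turn from the pose commanded when the call began, along the tool's axes at that moment; what a row does not reach only later rows make up. A row lasts 1/10 s, in which the tool goes at most 50 mm and 8.59 degrees, less where a joint would pass 70% of its speed; a pose out of reach is approached as far as the arm can. A call with a gripper value outside its range is refused whole. The fingers move at their own pace and stop on an object; FORCE is the grip in N (left out, the last holds). Time passes only in rows, so rows that repeat a pose let the fingers close. It gives the time, the measured TCP pose, the force and the opening at its end, in the units of the state.
- manip.sense(): the state, without advancing time (a new reading comes with each control period).
- imaging.snapshot(name): name is "side" or "top" or "wrist"; returns a dict with "image" (420x560x3 uint8, red, green, blue), "z_map" (420x560 float32, m along the optical axis (not along the pixel's ray), 0 where there is no reading), "vfov" (degrees; the focal length in pixels is half the picture's height over the tangent of half this angle, whatever the lens; pixels are square), "cx", "cy" (the principal point, pixels), "R" (3x3) and "t" (3): a world point X has camera coordinates R X + t. Camera axes: x right, y down, z forward; pixel columns grow to the right and rows downward; lengths in m; the calibration is good to about 2 mm. A picture is of the moment at which its call begins.
- workorder.sign_off(): hands the job in, once; it reports no verdict.
The state is a dict: "t": time; "q": joint angles; "qd": joint speeds; "tau": joint torques, N m; "tcp_pos": TCP position; "tool_rot": TCP orientation; "force": force on the tool from outside, world axes, zero at the start; "ft_torque": the same for the moment, N m; "finger_gap": opening from 0.0 (shut) to 1.0 (fully open).
Only numpy, scipy, OpenCV 4.12 (cv2) and the standard library are available. Lean on these libraries where they do the work, as an engineer would, in place of code of your own. Each camera call takes 0.05 s, during which the arm holds its last target.

## Working session

There is one attempt and no reset: what is moved stays moved. The work goes in short steps, Python scripts to look and compute and a shell command to move; the robot and the scene stay as the last step left them, time stands still between calls to the robot, and variables do not carry over. Pictures are saved under pics/ and viewed, and the job is handed in when it is done.

```bash
ls; mkdir -p pics; python3 - <<'E'
from station import manip, imaging
import cv2
print({k:(v if not hasattr(v,'tolist') else v.tolist()) for k,v in manip.sense().items()})
for n in ['side','top','wrist']:
    s=imaging.snapshot(n); cv2.imwrite(f'pics/{n}0.png',s['image'][:,:,::-1]); print(n,s['vfov'],s['cx'],s['cy'],s['R'].round(3).tolist(),s['t'])
E
```

```text
pics
{'t': 0.0, 'q': [-1.403485811330431, 0.5284769920172225, 1.433933434942623, 5.428493061537412e-06, 1.18138553763683, -0.17848550435499272], 'qd': [-0.0011223292797004044, 0.0015325323211195251, -7.416731268842424e-05, 0.0005437400182052414, 0.0009576380645492013, 0.0003451604616311665], 'tau': [-0.0015866194007685408, -44.23546314239502, -17.802663445472717, -0.0003310737156425603, 0.008238457376137376, 5.678206065340419e-06], 'tcp_pos': [0.21176222631771366, -0.5873009505850856, 0.2493170198706144], 'tool_rot': [0.9850899167497786, 0.17203674685152998, 8.665323625234468e-06, -0.0011016240597636236], 'force': [-0.6484953079964557, -0.6679636504435592, -0.7435626156489522], 'ft_torque': [-0.012142087319160933, -0.007791260150713071, -0.038312224348923875], 'finger_gap': 1.0015899029667394}
side 51.97661830263304 281.0106577196519 208.55858690512974 [[-0.818, -0.575, -0.013], [-0.4, 0.586, -0.705], [0.413, -0.571, -0.71]] [0.40218445 0.22359219 0.68106067]
top 51.382171031774256 275.49030406355996 207.6898962457145 [[0.016, -1.0, 0.004], [-0.998, -0.016, -0.061], [0.061, -0.003, -0.998]] [0.00254859 0.49605375 0.93232014]
wrist 67.4682005485198 280.5089761465292 215.04101382116846 [[0.338, -0.941, -0.003], [-0.905, -0.326, 0.275], [-0.259, -0.091, -0.961]] [-0.62408689 -0.03520558  0.37812489]
```

View pics/top0.png

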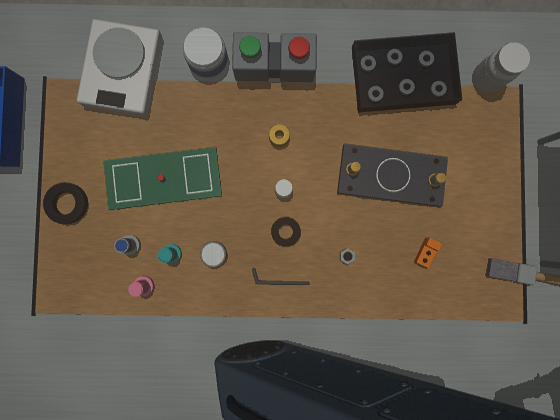

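View pics/side0.png

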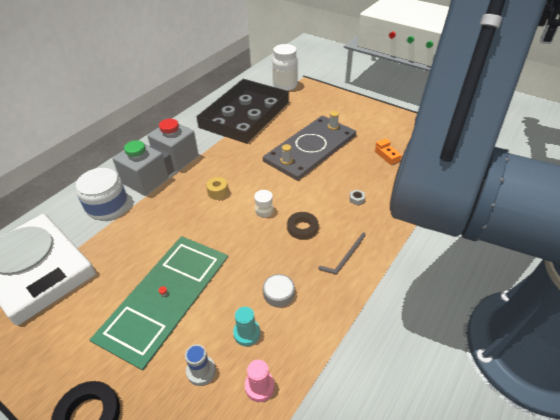

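View pics/wrist0.png

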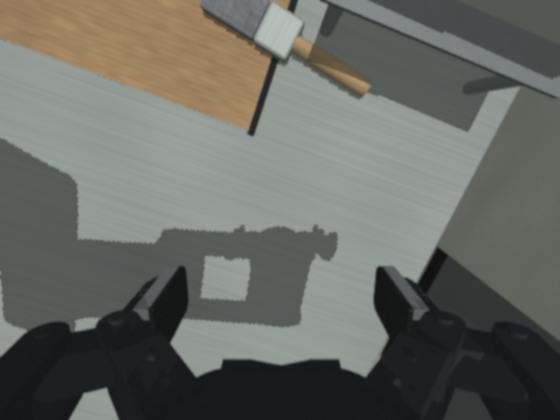

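The top view shows brass bush (279,135), jar (284,188), ring (286,231), shoe (393,175), block (429,253), board (162,178) and the blue punch (124,244). Look-alikes:
- **Punch:** teal at (169,254), pink at (141,288).
- **Ring:** large ring at (66,203).
- **Bush:** nut at (348,256).
- **Jar:** white cap at (213,254).

I'll check the choices in a crop and measure.

```bash
cat > h.py <<'E'
import numpy as np, cv2
from station import manip, imaging
def snap(n,save=None):
    s=imaging.snapshot(n); s['f']=210/np.tan(np.radians(s['vfov']/2))
    s['C']=-s['R'].T@s['t']
    if save: cv2.imwrite('pics/'+save,s['image'][:,:,::-1])
    return s
def ray(s,u,v):
    d=np.array([(u-s['cx'])/s['f'],(v-s['cy'])/s['f'],1.]); return s['C'],s['R'].T@d
def onplane(s,u,v,z):
    C,d=ray(s,u,v); return C+d*(z-C[2])/d[2]
def dep(s,u,v):
    C,d=ray(s,u,v); return C+d*s['z_map'][int(round(v)),int(round(u))]
def tri(s1,p1,s2,p2):
    a,d=ray(s1,*p1); b,e=ray(s2,*p2)
    k=np.linalg.lstsq(np.c_[d,-e],b-a,rcond=None)[0]
    x=a+d*k[0]; y=b+e*k[1]; return (x+y)/2, np.linalg.norm(x-y)
def proj(s,X):
    c=s['R']@np.asarray(X)+s['t']; return s['f']*c[:2]/c[2]+[s['cx'],s['cy']]
def hsv(s): return cv2.cvtColor(s['image'],cv2.COLOR_RGB2HSV)
def blobs(m,amin=30):
    n,l,st,c=cv2.connectedComponentsWithStats(m.astype(np.uint8)); 
    return [(c[i].round(1).tolist(),int(st[i,4]),st[i,:4].tolist()) for i in range(1,n) if st[i,4]>=amin]
E
python3 - <<'E'
from h import *
t=snap('top');s=snap('side')
im=t['image'][100:320,30:460]
cv2.imwrite('pics/crop1.png',cv2.resize(im[:,:,::-1],None,fx=1.85,fy=1.85,interpolation=cv2.INTER_CUBIC))
for n,c in(('top',t),('side',s)):
    h=hsv(c);H,S,V=[h[...,i].astype(int) for i in range(3)]
    print(n,'C',c['C'].round(3))
    print(' blue',blobs((H>100)&(H<125)&(S>150)&(V>60),20))
    print(' orange',blobs((H>3)&(H<14)&(S>190)&(V>120)))
    print(' brass',blobs((H>18)&(H<28)&(S>140)&(V>100),15))
    print(' black',blobs((V<60)&(S<120),100))
    print(' white',blobs((V>170)&(S<50),60))
    print(' red',blobs(((H<4)|(H>174))&(S>180)&(V>100),5))
for p in[(279,125),(284,188),(286,220),(124,246),(428,255),(435,243),(393,175),(162,160),(348,200)]: print(p,dep(t,*p).round(4))
E
```

```text
top C [0.438 0.013 0.961]
 blue [([1.4, 103.8], 231, [0, 67, 5, 89])]
 orange [([433.9, 243.8], 95, [427, 238, 14, 13]), ([426.1, 256.4], 211, [417, 245, 19, 23])]
 brass [([278.9, 134.0], 268, [269, 124, 21, 21]), ([353.7, 166.4], 86, [346, 162, 14, 12]), ([440.6, 177.1], 73, [436, 173, 10, 9])]
 black [([407.0, 71.8], 6379, [352, 33, 110, 80]), ([274.0, 73.5], 966, [233, 38, 83, 44]), ([211.5, 68.9], 240, [188, 49, 40, 28]), ([15.9, 93.9], 541, [4, 67, 21, 70]), ([38.5, 196.8], 829, [31, 76, 16, 240]), ([522.3, 175.0], 605, [519, 84, 7, 180]), ([110.3, 98.5], 354, [96, 91, 30, 16]), ([548.7, 138.6], 122, [538, 132, 22, 13]), ([14.3, 154.5], 232, [2, 138, 19, 29]), ([378.6, 194.1], 156, [337, 159, 104, 48]), ([65.0, 203.0], 1134, [43, 183, 45, 41]), ([285.4, 231.5], 481, [271, 217, 30, 29]), ([549.9, 263.9], 136, [540, 260, 20, 9]), ([524.6, 302.5], 150, [523, 283, 4, 41]), ([338.2, 389.7], 15779, [215, 340, 345, 80])]
 white []
 red []
side C [0.137 0.489 0.646]
 blue [([192.0, 356.0], 52, [188, 351, 10, 10])]
 orange [([386.1, 153.3], 180, [376, 142, 25, 22])]
 brass [([334.0, 113
[... 1189 characters left out ...]
6, 268.9], 145, [516, 258, 25, 26]), ([278.0, 286.7], 608, [263, 274, 31, 26]), ([134.1, 330.4], 457, [103, 307, 63, 48]), ([194.6, 354.3], 83, [185, 344, 21, 20]), ([482.6, 356.6], 88, [477, 350, 15, 13]), ([192.5, 376.2], 113, [186, 366, 20, 17])]
 red [([391.9, 34.5], 21, [390, 32, 5, 6]), ([168.0, 123.9], 134, [160, 119, 17, 10]), ([162.2, 289.5], 32, [159, 287, 7, 6])]
(279, 125) [0.6748 0.0056 0.0275]
(284, 188) [ 0.5358 -0.0068  0.047 ]
(286, 220) [ 0.4695 -0.0128  0.0178]
(124, 246) [0.4096 0.3195 0.0623]
(428, 255) [ 0.399  -0.3191  0.0192]
(435, 243) [ 0.4251 -0.331   0.0281]
(393, 175) [ 0.5713 -0.2447  0.0161]
(162, 160) [0.5982 0.2626 0.0038]
(348, 200) [ 0.5163 -0.1493  0.0018]
```

View pics/crop1.png

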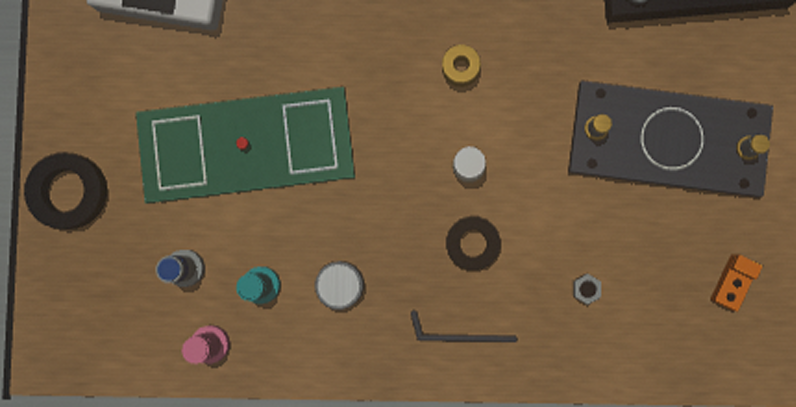

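```bash
cat > meas.py <<'E'
from h import *
t=snap('top');s=snap('side')
def M(c,box,f):
    h=hsv(c);H,S,V=[h[...,i].astype(int) for i in range(3)]
    m=f(H,S,V).astype(np.uint8); k=np.zeros_like(m);x0,y0,x1,y1=box;k[y0:y1,x0:x1]=1;m*=k
    n,l,st,ce=cv2.connectedComponentsWithStats(m)
    i=1+np.argmax(st[1:,4]); return (l==i).astype(np.uint8)
def hull_el(m):
    c=max(cv2.findContours(m,cv2.RETR_EXTERNAL,cv2.CHAIN_APPROX_NONE)[0],key=len); c=cv2.convexHull(c)
    return cv2.fitEllipse(c)
def show(nm,et,es,z):
    X,e=tri(t,et[0],s,es[0]); print(nm,'top',np.round(et[0],1),np.round(et[1],1),'plane',onplane(t,*et[0],z)[:2].round(4),'side',np.round(es[0],1),onplane(s,*es[0],z)[:2].round(4),'tri',X.round(4),'gap',round(e,4))
br=lambda H,S,V:(H>15)&(H<32)&(S>110)&(V>70)
blue=lambda H,S,V:(H>100)&(H<125)&(S>120)&(V>40)
dark=lambda H,S,V:(V<70)
white=lambda H,S,V:(V>110)&(S<70)
show('ring',hull_el(M(t,(262,208,312,255),dark)),hull_el(M(s,(278,205,325,245),dark)),.016)
for n,bt,bs,f,z in[('punch',(110,230,140,262),(180,340,215,385),blue,.06),('jar',(265,172,300,205),(250,185,278,220),white,.046),('pilL',(343,155,365,182),(276,140,298,168),br,.056),('pilR',(428,166,450,190),(324,106,345,132),br,.056)]:
    show(n,hull_el(M(t,bt,f)),hull_el(M(s,bs,f)),z)
# white circle on shoe
show('circ',hull_el(M(t,(370,150,415,195),lambda H,S,V:(V>110)&(S<60))),hull_el(M(s,(290,130,332,156),lambda H,S,V:(V>130)&(S<60))),.016)
red=lambda H,S,V:((H<6)|(H>174))&(S>140)&(V>80)
show('pin',hull_el(M(t,(150,165,175,190),red)),hull_el(M(s,(150,280,175,300),red)),.02)
for n,bt,bs in[('oL',(108,155,145,207),(98,300,172,362)),('oR',(178,145,218,200),(158,240,222,286))]:
    a=cv2.minAreaRect(cv2.findNonZero(M(t,bt,lambda H,S,V:(V>110)&(S<90)))); 
    ms=M(s,bs,lambda H,S,V:(V>130)&(S<90)); q=cv2.approxPolyDP(cv2.convexHull(cv2.findNonZero(ms)),6,True)[:,0].astype(float)
    P=np.array([onplane(s,*p,.006)[:2] for p in q]); 
    b=cv2.boxPoints(a); Q=np.array([onplane(t,*p,.006)[:2] for p in b])
    print(n,'top',Q.mean(0).round(4),Q.round(3).tolist(),'side',len(q),P.mean(0).round(4),P.round(3).tolist())
# bush: hull of whole
show('bush',hull_el(M(t,(262,118,296,150),br)),hull_el(M(s,(200,172,232,202),br)),.028)
# block
org=lambda H,S,V:(H>2)&(H<16)&(S>150)&(V>60)
m=M(t,(410,232,448,275),org);r=cv2.minAreaRect(cv2.findNonZero(m));print('block',r,onplane(t,*r[0],.02).round(4))
for c,n in((t,'top'),(s,'side')):
    print(n,[x for x in blobs(M(c,(410,232,448,275),lambda H,S,V:V>0)*0,1)])
E
python3 meas.py
```

```text
Traceback (most recent call last):
  File "meas.py", line 17, in <module>
    show('ring',hull_el(M(t,(262,208,312,255),dark)),hull_el(M(s,(278,205,325,245),dark)),.016)
                                                             ~^^^^^^^^^^^^^^^^^^^^^^^^^^
  File "meas.py", line 7, in M
    i=1+np.argmax(st[1:,4]); return (l==i).astype(np.uint8)
        ~~~~~~~~~^^^^^^^^^^
ValueError: attempt to get argmax of an empty sequence
```

```bash
sed -i "s/dark=lambda H,S,V:(V<70)/dark=lambda H,S,V:(V<72)/; s/(278,205,325,245),dark/(278,205,325,245),lambda H,S,V:(V<92)/; /^for c,n/,\$d" meas.py
cat >> meas.py <<'E'
E
python3 meas.py; python3 - <<'E'
from h import *
s=snap('side'); print(hsv(s)[225,275:330:3].tolist()); cv2.imwrite('pics/crop2.png',cv2.resize(s['image'][100:390,90:430,::-1],None,fx=2,fy=2,interpolation=cv2.INTER_CUBIC))
E
```

```text
ring top [285.4 231.5] [29.3 29.6] plane [ 0.4447 -0.0119] side [302.4 225.6] [ 0.4418 -0.0032] tri [ 0.4457 -0.0116  0.006 ] gap 0.0022
punch top [120.8 245.3] [10.4 11.1] plane [0.4108 0.3268] side [194.9 353.4] [0.4119 0.3281] tri [0.4114 0.3275 0.0595] gap 0.0016
jar top [283.5 187.2] [16.6 17. ] plane [ 0.5375 -0.0058] side [263.5 202.8] [0.5248 0.0123] tri [ 0.54   -0.0063  0.0225] gap 0.0001
pilL top [352.7 168.2] [12.2 15.4] plane [ 0.5786 -0.1495] side [286.1 147.2] [ 0.583  -0.1516] tri [ 0.5791 -0.1482  0.0598] gap 0.0025
pilR top [448.9 177.6] [23.  25.7] plane [ 0.5622 -0.3507] side [349.4 116.3] [ 0.5251 -0.34  ] tri [ 0.5534 -0.3675  0.0309] gap 0.0279
circ top [392.8 174.3] [33.5 34.1] plane [ 0.5729 -0.2443] side [310.5 142.8] [ 0.5742 -0.2428] tri [ 0.5738 -0.2439  0.0154] gap 0.0019
pin top [160.4 177. ] [5.3 6.3] plane [0.5583 0.2607] side [162.4 289.6] [0.5578 0.263 ] tri [0.559  0.2617 0.0174] gap 0.0011
oL top [0.5479 0.3387] [[0.586, 0.373], [0.593, 0.316], [0.51, 0.304], [0.503, 0.361]] side 4 [0.5488 0.3398] [[0.51, 0.305], [0.503, 0.362], [0.587, 0.374], [0
[... 352 characters left out ...]
8, 227], [17, 117, 229], [16, 119, 221], [15, 79, 90], [14, 76, 87], [14, 86, 86], [16, 120, 219], [16, 117, 226], [17, 115, 230], [17, 117, 229]]Traceback (most recent call last):
  File "meas.py", line 31, in <module>
    show('bush',hull_el(M(t,(262,118,296,150),br)),hull_el(M(s,(200,172,232,202),br)),.028)
                                                   ~~~~~~~^^^^^^^^^^^^^^^^^^^^^^^^^^^
  File "meas.py", line 10, in hull_el
    return cv2.fitEllipse(c)
           ~~~~~~~~~~~~~~^^^
cv2.error: OpenCV(4.12.0) /io/opencv/modules/imgproc/src/shapedescr.cpp:361: error: (-201:Incorrect size of input array) There should be at least 5 points to fit the ellipse in function 'fitEllipseNoDirect'
```

View pics/crop2.png

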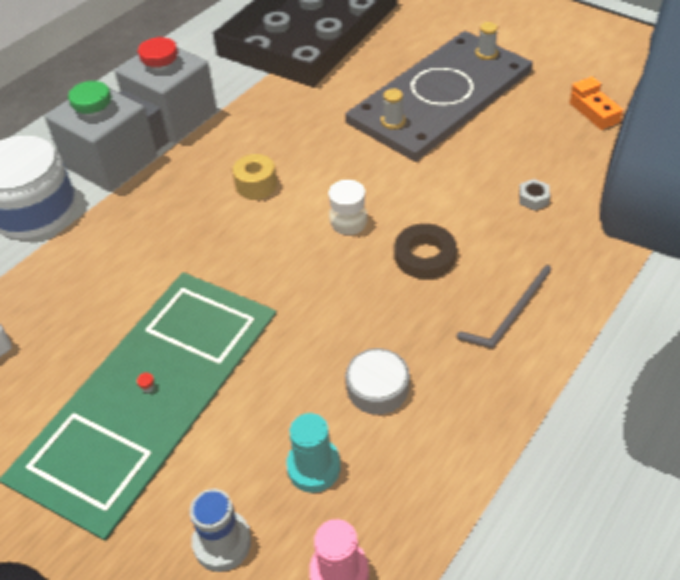

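```bash
cat >> h.py <<'E'
def plan(x,y,z,yaw):
    st=manip.sense(); q=st['tool_rot']; from scipy.spatial.transform import Rotation as Ro
    R=Ro.from_quat(q).as_matrix(); y0=np.arctan2(R[1,0],R[0,0]); d=R.T@(np.array([x,y,z])-st['tcp_pos'])
    r=-(yaw-y0); r=(r+np.pi/2)%np.pi-np.pi/2
    print('t %.2f'%st['t'],'tcp',np.round(st['tcp_pos'],4),'yaw %.3f'%y0,'gap %.3f'%st['finger_gap'],'F',np.round(st['force'],1),'-> dp cm',np.round(d*100,2),'roll %.3f'%r,'q6 %.2f'%st['q'][5])
E
python3 - <<'E'
from h import *
s=snap('wrist'); print(s['C'], onplane(s,280,150,.0)[:2], onplane(s,280,215,.0)[:2])
from scipy.spatial.transform import Rotation as Ro
st=manip.sense();R=Ro.from_quat(st['tool_rot']).as_matrix();print('cam in tool',R.T@(s['C']-st['tcp_pos']),'axis pt',R.T@(onplane(s,280,215,0)-st['tcp_pos']))
plan(.445-.02,-.0117,.25,0)
t=snap('top');
h=hsv(t);H,S,V=[h[...,i].astype(int) for i in range(3)]
m=((H>15)&(H<32)&(S>110)&(V>70)); m2=m[115:152,260:298]; print(blobs(m2)); print(h[134,265:295].tolist())
E
```

```text
[ 0.2774372  -0.56481504  0.37247324] [ 0.25087708 -0.57345982] [ 0.17686477 -0.60002791]
cam in tool [ 0.06952561  0.0004381  -0.12215328] axis pt [-0.03704488 -0.00052682  0.25031534]
t 0.55 tcp [ 0.2119 -0.588   0.2503] yaw 0.346 gap 1.001 F [0.8 0.4 0.5] -> dp cm [ 3.958e+01 -4.699e+01  3.000e-02] roll 0.346 q6 -0.18
[([18.4, 17.8], 1224, [0, 0, 38, 37])]
[[16, 119, 124], [15, 120, 125], [15, 121, 124], [15, 115, 118], [20, 155, 148], [21, 154, 169], [20, 153, 167], [20, 151, 167], [20, 152, 166], [20, 152, 168], [18, 137, 52], [16, 112, 75], [17, 118, 78], [15, 116, 79], [16, 119, 79], [16, 115, 80], [16, 115, 80], [17, 120, 68], [19, 136, 75], [21, 154, 175], [20, 154, 167], [20, 155, 161], [20, 154, 159], [20, 151, 160], [20, 150, 126], [15, 117, 120], [16, 120, 121], [16, 118, 121], [15, 121, 124], [16, 120, 127]]
```

```bash
python3 -m creep '{"claw":[8.54,8.54,8.54,8.54,8.54,8.54,8.54,8.54,8.54,8.54,8.54,8.54],"dp":[[40,-47,0],[40,-47,0],[40,-47,0],[40,-47,0],[40,-47,0],[40,-47,0],[40,-47,0],[40,-47,0],[40,-47,0],[40,-47,0],[40,-47,0],[40,-47,0]],"roll":[0.346,0.346,0.346,0.346,0.346,0.346,0.346,0.346,0.346,0.346,0.346,0.346]}' 40
python3 - <<'E'
from h import *
plan(.425,-.0117,.25,0)
E
```

```text
t: 1.8
tcp_pos: [0.4235, -0.0244, 0.2508]
tool_rot: [1.0, -0.0, 0.001, 0.0]
force: [0.8, -0.4, 0.5]
finger_gap: 0.997
t 1.80 tcp [ 0.4235 -0.0244  0.2508] yaw -0.000 gap 0.997 F [ 0.8 -0.4  0.5] -> dp cm [ 0.15 -1.27  0.08] roll -0.000 q6 1.25
```

```bash
python3 -m creep '{"claw":[8.54,8.54],"dp":[[0,0,0],[0,0,0]],"roll":[0,0]}'
python3 - <<'E'
from h import *
plan(.425,-.0117,.25,0)
w=snap('wrist','w1.png'); t=snap('top','t1.png')
E
```

```text
t: 2.0
tcp_pos: [0.4231, -0.0251, 0.2505]
tool_rot: [1.0, 0.002, 0.0, 0.0]
force: [-0.8, -0.6, 0.4]
finger_gap: 0.995
t 2.00 tcp [ 0.4231 -0.0251  0.2505] yaw 0.004 gap 0.995 F [-0.8 -0.6  0.4] -> dp cm [ 0.2  -1.34  0.05] roll 0.004 q6 1.24
```

View pics/w1.png

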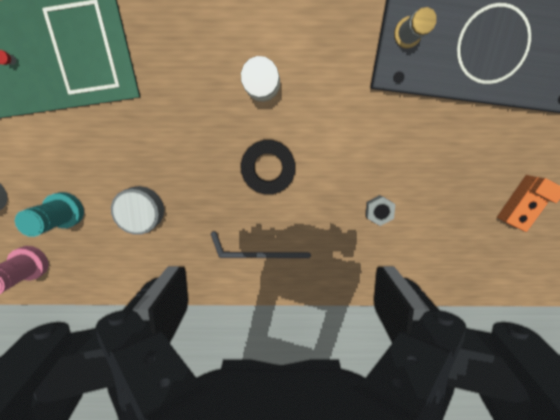

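The wrist view shows the ring at (267,167), the jar at (260,76), the nut at (380,211) and the block at (528,204). I'll triangulate the ring between the wrist and top views.

```bash
cat >> h.py <<'E'
def M(c,box,f):
    h=hsv(c);H,S,V=[h[...,i].astype(int) for i in range(3)]
    m=f(H,S,V).astype(np.uint8); k=np.zeros_like(m);x0,y0,x1,y1=box;k[y0:y1,x0:x1]=1;m*=k
    n,l,st,ce=cv2.connectedComponentsWithStats(m)
    i=1+np.argmax(st[1:,4]); return (l==i).astype(np.uint8)
def hull_el(m):
    c=max(cv2.findContours(m,cv2.RETR_EXTERNAL,cv2.CHAIN_APPROX_NONE)[0],key=len); return cv2.fitEllipse(cv2.convexHull(c))
def rep(nm,t,et,s,es,z):
    X,e=tri(t,et[0],s,es[0]); print(nm,np.round(et[0],1),np.round(et[1],1),'plane',onplane(t,*et[0],z)[:2].round(4),'|',np.round(es[0],1),np.round(es[1],1),onplane(s,*es[0],z)[:2].round(4),'tri',X.round(4),'gap',round(e,4))
E
python3 - <<'E'
from h import *
t=snap('top');w=snap('wrist')
d=lambda H,S,V:V<70
rep('ring',t,hull_el(M(t,(262,208,312,255),d)),w,hull_el(M(w,(230,125,305,205),lambda H,S,V:V<60)),.016)
wh=lambda H,S,V:(S<60)&(V>120)
rep('jar',t,hull_el(M(t,(265,172,300,205),wh)),w,hull_el(M(w,(235,50,285,98),lambda H,S,V:(S<40)&(V>160))),.046)
rep('circ',t,hull_el(M(t,(370,150,415,195),wh)),w,hull_el(M(w,(440,0,545,90),lambda H,S,V:(V>140)&(S<60))),.016)
br=lambda H,S,V:(H>17)&(S>140)&(V>130)&(H<30)
e=hull_el(M(t,(262,118,296,150),br));print('bush',e,onplane(t,*e[0],.028))
for p in [(278,225),(293,238)]:print(dep(t,*p))
for p in [(250,167),(285,167),(267,180)]:print(dep(w,*p))
E
```

```text
ring [291.7 233.2] [30.1 64.9] plane [ 0.4412 -0.0256] | [265.5 166.4] [52.7 53.5] [ 0.4474 -0.0111] tri [ 0.4455 -0.0184  0.036 ] gap 0.0155
jar [283.5 187.2] [16.5 17. ] plane [ 0.5376 -0.0057] | [256.   75.6] [37.5 40.5] [ 0.5379 -0.0048] tri [ 0.5365 -0.0055  0.0561] gap 0.0
circ [392.8 174.4] [33.4 33.8] plane [ 0.5727 -0.2444] | [490.9  40.8] [70.  85.8] [ 0.5741 -0.2425] tri [ 0.5742 -0.2454  0.0115] gap 0.0019
bush ((278.8963928222656, 133.83558654785156), (19.687070846557617, 20.087778091430664), 96.04436492919922) [0.65530183 0.00551711 0.028     ]
[0.44667232 0.00957138 0.57073899]
[ 0.43526146 -0.00420177  0.56559845]
[0.44654347 0.00669726 0.0138093 ]
[ 0.44630292 -0.03310832  0.01285401]
[ 0.42980944 -0.01194789  0.00331643]
```

```bash
python3 -m creep '{"claw":[8.54,8.54,8.54,8.54,8.54,8.54,8.54,8.54,8.54,8.54],"dp":[[2.3,-1.35,0],[2.3,-1.35,4],[2.3,-1.35,8],[2.3,-1.35,12],[2.3,-1.35,16],[2.3,-1.35,18],[2.3,-1.35,19],[2.3,-1.35,19],[2.3,-1.35,19],[2.3,-1.35,19]],"roll":[0,0,0,0,0,0,0,0,0,0]}'
python3 - <<'E'
from h import *
plan(.446,-.0115,.017,0)
w=snap('wrist','w2.png')
E
```

```text
t: 3.2
tcp_pos: [0.4467, -0.0133, 0.0615]
tool_rot: [1.0, -0.0, 0.001, 0.0]
force: [-0.3, -0.3, -0.9]
finger_gap: 1.0
t 3.20 tcp [ 0.4467 -0.0133  0.0615] yaw -0.001 gap 1.000 F [-0.3 -0.3 -0.9] -> dp cm [-0.08 -0.19  4.45] roll -0.001 q6 1.29
```

View pics/w2.png

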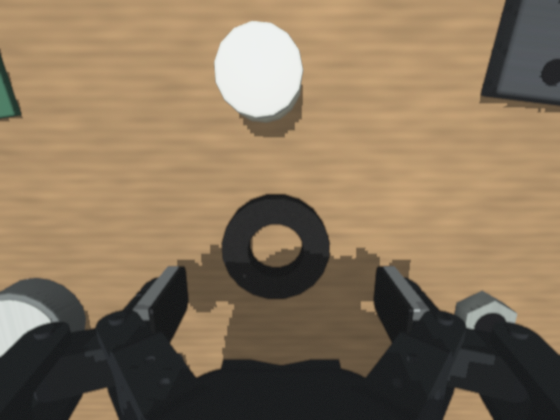

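```bash
python3 - <<'E'
from h import *
w=snap('wrist')
e=hull_el(M(w,(215,185,335,302),lambda H,S,V:V<45));print(e,onplane(w,*e[0],.016))
i=hull_el(M(w,(245,215,308,275),lambda H,S,V:(V>55)));print(i)
E
```

```text
((274.93804931640625, 261.14593505859375), (71.35015106201172, 101.06810760498047), 94.2215805053711) [ 0.4407086  -0.01038181  0.016     ]
((275.830078125, 244.57676696777344), (43.66947555541992, 52.411643981933594), 89.70518493652344)
```

```bash
python3 -m creep '{"claw":[8.54,8.54,8.54,8.54,6.2,6.0,5.8,5.8,5.8,5.8,5.8,5.8],"dp":[[0,-0.2,2],[0,-0.2,3.5],[0,-0.2,4.4],[0,-0.2,4.4],[0,-0.2,4.4],[0,-0.2,4.4],[0,-0.2,4.4],[0,-0.2,4.4],[0,-0.2,4.4],[0,-0.2,4.4],[0,-0.2,4.4],[0,-0.2,4.4]],"roll":[0,0,0,0,0,0,0,0,0,0,0,0]}' 50
python3 - <<'E'
from h import *
plan(.446,-.0115,.2,0)
w=snap('wrist','w3.png')
E
```

```text
t: 4.5
tcp_pos: [0.4461, -0.0107, 0.0176]
tool_rot: [1.0, -0.001, 0.001, 0.0]
force: [0.6, 0.1, 6.1]
finger_gap: 0.729
t 4.50 tcp [ 0.4461 -0.0107  0.0176] yaw -0.001 gap 0.729 F [0.6 0.1 6.1] -> dp cm [  0.02   0.08 -18.24] roll -0.001 q6 1.30
```

View pics/w3.png

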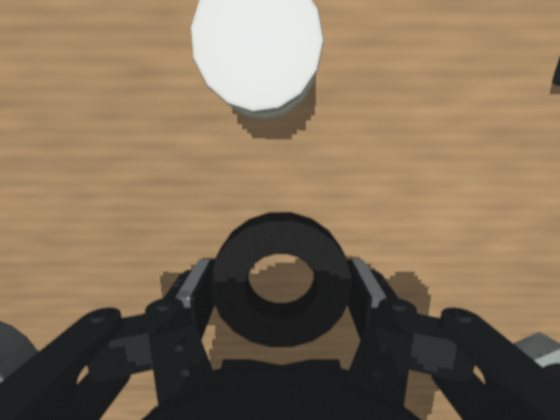

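Gripped: the ring sits between the pads at (282,279), and the opening is about 62 mm. Lifting and moving over to the shoe.

```bash
python3 -m creep '{"claw":[5.8,5.8,5.8,5.8,5.8,5.8,5.8,5.8,5.8,5.8,5.8,5.8],"dp":[[0,0,-3],[0,0,-7],[0,0,-11],[0,0,-13],[3,5,-13],[6,10,-13],[9,15,-13],[12,20,-13],[12.75,23.3,-13],[12.75,23.3,-13],[12.75,23.3,-13],[12.75,23.3,-13]],"roll":[0,0,0,0,0,0,0,0,0,0,0,0]}'
python3 - <<'E'
from h import *
plan(.5737,-.2437,.035,-0.06)
w=snap('wrist','w4.png')
t=snap('top','t4.png')
E
```

```text
t: 5.75
tcp_pos: [0.572, -0.2429, 0.146]
tool_rot: [1.0, -0.0, -0.001, -0.001]
force: [-0.6, 0.6, -3.3]
finger_gap: 0.727
t 5.75 tcp [ 0.572  -0.2429  0.146 ] yaw -0.001 gap 0.727 F [-0.6  0.6 -3.3] -> dp cm [ 0.19  0.1  11.1 ] roll 0.059 q6 0.99
```

View pics/w4.png

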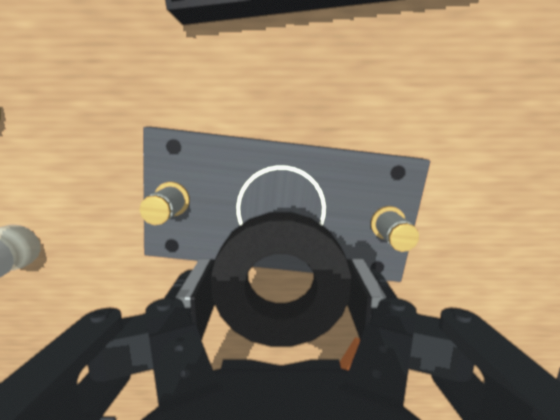

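```bash
python3 - <<'E'
from h import *
w=snap('wrist');st=manip.sense();zt=st['tcp_pos'][2]
m=M(w,(225,155,335,225),lambda H,S,V:(V>150)&(S<50))
e=cv2.fitEllipse(cv2.findNonZero(m)[:,0].astype(np.float32));print('circ',np.round(e[0],1),np.round(e[1],1),onplane(w,*e[0],.016).round(4))
br=lambda H,S,V:(H>17)&(H<30)&(S>120)&(V>120)
ps=[]
for b in[(140,192,172,228),(386,220,420,254)]:
    p=hull_el(M(w,b,br));ps.append(onplane(w,*p[0],.056)); print('pil',np.round(p[0],1),np.round(p[1],1),ps[-1].round(4))
print('mid',np.mean(ps,0).round(4),'dist',np.linalg.norm(ps[0]-ps[1]))
h=hsv(w); print(h[280,205:300:4,2].tolist())
d=M(w,(212,205,352,350),lambda H,S,V:V<42)
ys,xs=np.nonzero(d);print(xs.min(),xs.max(),ys.min(),ys.max())
i=hull_el(M(w,(247,262,316,306),lambda H,S,V:(V>70)));print('bore',i,onplane(w,*i[0],zt-.0175))
for uv in[(281,350-5),(282,212)]: pass
print('ringtop edges', onplane(w,282,213,zt-.0015).round(4), onplane(w,282,346,zt-.0015).round(4),onplane(w,212,279,zt-.0015).round(4),onplane(w,351,279,zt-.0015).round(4), st['tcp_pos'])
E
```

```text
circ [281.9 208.5] [83.2 86.1] [ 0.5748 -0.2431  0.016 ]Traceback (most recent call last):
  File "<stdin>", line 8, in <module>
  File "h.py", line 35, in hull_el
    c=max(cv2.findContours(m,cv2.RETR_EXTERNAL,cv2.CHAIN_APPROX_NONE)[0],key=len); return cv2.fitEllipse(cv2.convexHull(c))
                                                                                          ~~~~~~~~~~~~~~^^^^^^^^^^^^^^^^^^^
cv2.error: OpenCV(4.12.0) /io/opencv/modules/imgproc/src/shapedescr.cpp:361: error: (-201:Incorrect size of input array) There should be at least 5 points to fit the ellipse in function 'fitEllipseNoDirect'
```

```bash
python3 - <<'E'
from h import *
w=snap('wrist');st=manip.sense();zt=st['tcp_pos'][2]
print('ringtop edges', onplane(w,282,213,zt-.0015).round(4), onplane(w,282,346,zt-.0015).round(4),onplane(w,212,279,zt-.0015).round(4),onplane(w,351,279,zt-.0015).round(4), st['tcp_pos'])
plan(.574,-.2434,.036,-0.06)
for p in[(282,225),(225,280),(340,280),(160,240),(340,180)]: print(dep(w,*p).round(4))
E
```

```text
ringtop edges [ 0.6075 -0.2428  0.1448] [ 0.5433 -0.243   0.1448] [ 0.5777 -0.2125  0.1448] [ 0.5777 -0.2728  0.1448] [ 0.57253709 -0.24199294  0.14631656]
t 5.95 tcp [ 0.5725 -0.242   0.1463] yaw 0.001 gap 0.723 F [-0.2 -0.4 -2.3] -> dp cm [ 0.16  0.15 11.03] roll 0.061 q6 0.99
[ 0.6017 -0.2429  0.1428]
[ 0.5762 -0.2178  0.143 ]
[ 0.5762 -0.2685  0.1428]
[ 0.5464 -0.1381  0.014 ]
[ 0.5987 -0.2904  0.0142]
```

```bash
python3 -m creep '{"claw":[5.8,5.8,5.8,5.8,5.8,5.8,5.8,5.8,5.8],"dp":[[-0.05,0.1,3],[-0.05,0.1,6],[-0.05,0.1,9],[-0.05,0.1,10],[-0.05,0.1,10.6],[-0.05,0.1,10.9],[-0.05,0.1,11.1],[-0.05,0.1,11.15],[-0.05,0.1,11.15]],"roll":[0,0,0,0,0,0,0,0,0]}'
python3 - <<'E'
from h import *
plan(.572,-.243,.034,0)
w=snap('wrist','w5.png')
E
```

```text
t: 6.85
tcp_pos: [0.5733, -0.2451, 0.0357]
tool_rot: [1.0, -0.0, 0.001, 0.0]
force: [0.1, -0.2, -1.8]
finger_gap: 0.721
t 6.85 tcp [ 0.5733 -0.2451  0.0357] yaw -0.000 gap 0.721 F [ 0.1 -0.2 -1.8] -> dp cm [-0.13 -0.21  0.17] roll -0.000 q6 0.99
```

View pics/w5.png

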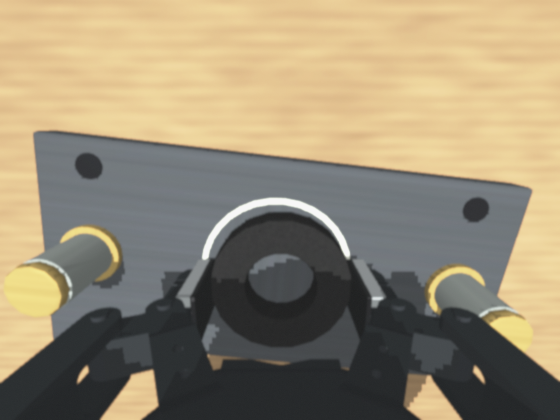

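```bash
python3 - <<'E'
from h import *
w=snap('wrist')
m=M(w,(195,190,360,262),lambda H,S,V:(V>150)&(S<50))
p=cv2.findNonZero(m)[:,0].astype(float)
P=np.array([onplane(w,*q,.016)[:2] for q in p])
A=np.c_[2*P,np.ones(len(P))];k=np.linalg.lstsq(A,(P**2).sum(1),rcond=None)[0];print(k[:2],np.sqrt(k[2]+k[:2]@k[:2]))
zt=manip.sense()['tcp_pos'][2]
# known r=36.5
from scipy.optimize import least_squares
print(least_squares(lambda c:np.hypot(*(P-c).T)-.0365,k[:2]).x)
print('ring', onplane(w,282,212,zt-.0015).round(4), onplane(w,282,346,zt-.0015).round(4),onplane(w,212,279,zt-.0015).round(4),onplane(w,351,279,zt-.0015).round(4))
E
```

```text
[ 0.57420866 -0.24321352] 0.03519690801192089
[ 0.57253282 -0.24325482]
ring [ 0.6087 -0.2462  0.034 ] [ 0.5441 -0.2462  0.034 ] [ 0.5785 -0.2157  0.034 ] [ 0.5785 -0.2762  0.034 ]
```

```bash
python3 -m creep '{"claw":[5.8,5.8,5.8,5.8,5.8],"dp":[[-0.25,-0.25,0],[-0.25,-0.25,0],[-0.25,-0.25,0.1],[-0.25,-0.25,0.2],[-0.25,-0.25,0.2]],"roll":[0,0,0,0,0]}'
python3 - <<'E'
from h import *
plan(.572,-.243,.034,0)
E
```

```text
t: 7.45
tcp_pos: [0.5703, -0.2423, 0.0337]
tool_rot: [1.0, -0.0, -0.0, -0.0]
force: [-1.6, 1.0, 4.3]
finger_gap: 0.725
t 7.45 tcp [ 0.5703 -0.2423  0.0337] yaw -0.000 gap 0.725 F [-1.6  1.   4.3] -> dp cm [ 0.17  0.07 -0.03] roll -0.000 q6 0.99
```

In contact (Fz about 6 N more than when hanging). Releasing and rising.

```bash
python3 -m creep '{"claw":[7.0,8.0,8.54,8.54,8.54,8.54,8.54,8.54,8.54,8.54],"dp":[[0,0,0],[0,0,0],[0,0,0],[0,0,-1],[0,0,-3],[0,0,-7],[0,0,-11],[0,0,-15],[-1,0,-16],[-1,0,-16]],"roll":[0,0,0,0,0,0,0,0,0,0]}'
python3 - <<'E'
from h import *
w=snap('wrist','w6.png');plan(.655,.0055,.2,0)
m=M(w,(150,100,420,330),lambda H,S,V:(V>150)&(S<50)); print(cv2.boundingRect(m))
E
```

```text
t: 8.45
tcp_pos: [0.5603, -0.2427, 0.1955]
tool_rot: [1.0, -0.0, 0.002, 0.001]
force: [0.5, -0.7, 0.2]
finger_gap: 0.999
t 8.50 tcp [ 0.5597 -0.2422  0.1935] yaw -0.001 gap 1.002 F [ 0.1 -0.7  0.3] -> dp cm [  9.51 -24.77  -0.65] roll -0.001 q6 0.98
(242, 147, 77, 62)
```

View pics/w6.png

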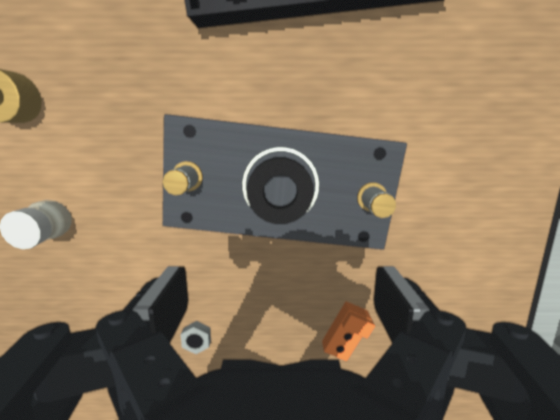

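The ring lies flat at (281,190), inside the circle, with pillars at (176,182) and (383,206). I'll check it numerically.

```bash
cat > chk.py <<'E'
from h import *
import sys
w=snap('wrist')
from scipy.optimize import least_squares
h=hsv(w)
m=((h[...,2]>150)&(h[...,1]<60)); m[:140]=0;m[228:]=0;m[:,:235]=0;m[:,325:]=0
p=cv2.findNonZero(m.astype(np.uint8))[:,0].astype(float)
P=np.array([onplane(w,*q,.016)[:2] for q in p]);c=least_squares(lambda c:np.hypot(*(P-c).T)-.0365,P.mean(0),loss='soft_l1',f_scale=.001).x;print('circle',c.round(4))
r=M(w,(235,140,325,228),lambda H,S,V:V<48);e=hull_el(r);X=onplane(w,*e[0],.032);print('ring',np.round(e[0],1),np.round(e[1],1),X.round(4), 'px->mm',e[1][0]/w['f']*(w['C'][2]-.032))
br=lambda H,S,V:(H>17)&(H<32)&(S>100)&(V>110)
ps=[]
for b in[(160,168,190,196),(369,192,400,222)]:
    q=hull_el(M(w,b,br));ps.append(onplane(w,*q[0],.056));print(np.round(q[0]),np.round(q[1],1),ps[-1].round(4))
print('pillar mid',np.mean(ps,0).round(4),'dist',np.linalg.norm(ps[0]-ps[1]).round(4))
E
python3 chk.py
python3 - <<'E'
from h import *
s=snap('side');t=snap('top','t6.png')
cv2.imwrite('pics/c6.png',cv2.resize(s['image'][90:200,250:420,::-1],None,fx=4,fy=4,interpolation=cv2.INTER_CUBIC))
E
```

```text
circle [ 0.5725 -0.243 ]
ring [279.1 193.3] [35.1 41.3] [ 0.5691 -0.2413  0.032 ] px->mm 0.0316490152185888
[175. 182.] [23.2 26.1] [ 0.5843 -0.1545  0.056 ]
[386. 205.] [22.9 25.7] [ 0.5638 -0.332   0.056 ]
pillar mid [ 0.5741 -0.2432  0.056 ] dist 0.1786
```

View pics/c6.png

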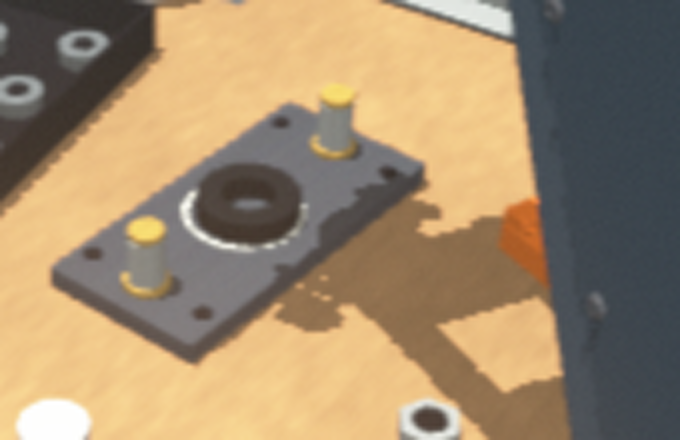

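```bash
python3 - <<'E'
from h import *
w=snap('wrist'); h=hsv(w); print(h[190,235:330:4,2].tolist()); print(h[145:230:4,281,2].tolist())
v,u=np.mgrid[140:235,232:332]; D=w['z_map'][140:235,232:332]
d=np.stack([(u-w['cx'])/w['f'],(v-w['cy'])/w['f'],np.ones(u.shape)],-1)*D[...,None]
X=d@w['R']+w['C']; m=(X[...,2]>.024)&(D>0)
print(m.sum(), np.median(X[m],0)); 
k=cv2.convexHull(cv2.findNonZero(m.astype(np.uint8))); e=cv2.minEnclosingCircle(k); c=(e[0][0]+232,e[0][1]+140); print(c,e[1], onplane(w,*c,.032), X[m][:,:2].min(0),X[m][:,:2].max(0), (X[m][:,:2].min(0)+X[m][:,:2].max(0))/2)
E
```

```text
[100, 100, 131, 183, 49, 48, 49, 44, 90, 100, 99, 103, 101, 101, 100, 102, 50, 49, 49, 50, 63, 239, 99, 97]
[176, 168, 101, 44, 48, 48, 47, 49, 97, 101, 101, 101, 101, 100, 100, 56, 44, 48, 48, 48, 96, 98]
2807 [ 0.57154606 -0.24307665  0.03061257]
(281.5136528015137, 189.99488067626953) 34.456546783447266 [ 0.57178486 -0.24263872  0.032     ] [ 0.53960559 -0.27359373] [ 0.60163058 -0.21166954] [ 0.57061808 -0.24263164]
```

```bash
python3 -m creep '{"claw":[8.54,8.54,8.54,8.54,8.54,8.54,8.54,8.54],"dp":[[7.5,-24.8,0],[7.5,-24.8,0],[7.5,-24.8,0],[7.5,-24.8,0],[7.5,-24.8,0],[7.5,-24.8,0],[7.5,-24.8,0],[7.5,-24.8,0]],"roll":[0,0,0,0,0,0,0,0]}'
python3 - <<'E'
from h import *
w=snap('wrist','w7.png');plan(.655,.0055,.2,0)
s=snap('side')
br=lambda H,S,V:(H>17)&(H<32)&(S>130)&(V>100)
m=br(*[hsv(w)[...,i].astype(int) for i in range(3)]);print(blobs(m,200))
E
```

```text
t: 9.5
tcp_pos: [0.6348, 0.005, 0.1917]
tool_rot: [1.0, -0.0, -0.001, 0.0]
force: [0.3, -0.5, 0.6]
finger_gap: 0.997
t 9.55 tcp [0.6348 0.0043 0.1919] yaw -0.001 gap 1.006 F [0.5 0.5 0.6] -> dp cm [ 2.02 -0.12 -0.81] roll -0.001 q6 1.40
[]
```

View pics/w7.png

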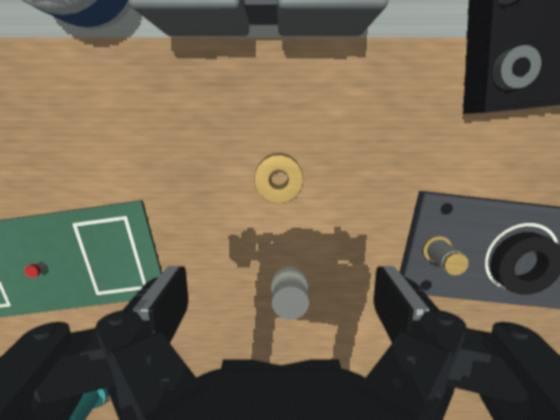

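```bash
python3 - <<'E'
from h import *
w=snap('wrist');s=snap('side')
br=lambda H,S,V:(H>17)&(S>130)&(V>110)&(H<32)
h=hsv(w);print(h[178,245:310:4].tolist())
v,u=np.mgrid[130:230,230:330]; D=w['z_map'][130:230,230:330]
d=np.stack([(u-w['cx'])/w['f'],(v-w['cy'])/w['f'],np.ones(u.shape)],-1)*D[...,None]
X=d@w['R']+w['C']; m=(X[...,2]>.022)&(D>0)
k=cv2.convexHull(cv2.findNonZero(m.astype(np.uint8)));e=cv2.minEnclosingCircle(k);c=(e[0][0]+230,e[0][1]+130)
print(m.sum(),np.median(X[m],0),c,e[1],onplane(w,*c,.028),(X[m].min(0)+X[m].max(0))/2)
v,u=np.mgrid[165:210,195:240]; D=s['z_map'][165:210,195:240]
d=np.stack([(u-s['cx'])/s['f'],(v-s['cy'])/s['f'],np.ones(u.shape)],-1)*D[...,None]
X=d@s['R']+s['C'];m=X[...,2]>.022;print('side',m.sum(),(X[m].min(0)+X[m].max(0))/2,np.median(X[m],0))
E
```

```text
[[17, 101, 177], [17, 100, 176], [20, 113, 171], [21, 124, 204], [21, 124, 204], [21, 122, 198], [18, 103, 99], [16, 100, 174], [16, 101, 175], [16, 100, 178], [17, 101, 164], [21, 123, 193], [21, 124, 195], [21, 124, 195], [19, 115, 164], [16, 100, 169], [17, 101, 170]]
1602 [0.65650191 0.00667708 0.02659324] (277.0196647644043, 179.21629333496094) 24.601919174194336 [0.65655587 0.00670598 0.028     ] [0.65581984 0.00682357 0.02560607]
side 250 [0.40728185 0.23695403 0.33422703] [0.65260574 0.00979321 0.02803247]
```

```bash
python3 -m creep '{"claw":[8.54,8.54,8.54,8.54,8.54,8.54,8.54,8.54,8.54],"dp":[[2.05,-0.2,0],[2.05,-0.2,4],[2.05,-0.2,8],[2.05,-0.2,11],[2.05,-0.2,13.5],[2.05,-0.2,15.5],[2.05,-0.2,16.4],[2.05,-0.2,16.4],[2.05,-0.2,16.4]],"roll":[0,0,0,0,0,0,0,0,0]}'
python3 - <<'E'
from h import *
plan(.656,.0065,.028,0)
w=snap('wrist','w8.png')
E
```

```text
t: 10.6
tcp_pos: [0.6565, 0.007, 0.0296]
tool_rot: [1.0, -0.001, 0.001, 0.0]
force: [-0.5, 0.2, -0.3]
finger_gap: 1.002
t 10.60 tcp [0.6565 0.007  0.0296] yaw -0.001 gap 1.002 F [-0.5  0.2 -0.3] -> dp cm [-0.05  0.05  0.16] roll -0.001 q6 1.41
```

View pics/w8.png

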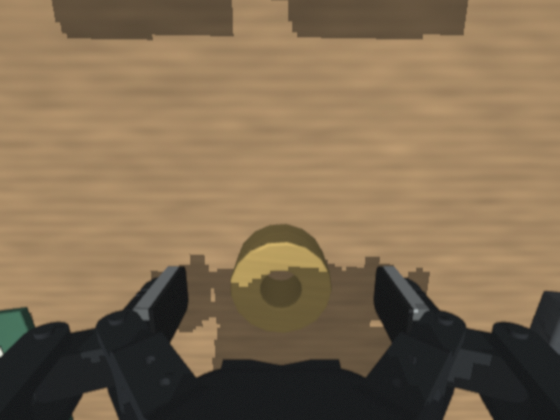

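Bush at (281,288), centred between the fingers. Closing and lifting.

```bash
python3 -m creep '{"claw":[6,4.5,4,4,4,4,4,4,4,4,4,4],"dp":[[0,0,0],[0,0,0],[0,0,0],[0,0,0],[0,0,0],[0,0,0],[0,0,0],[0,0,-2],[0,0,-5],[0,0,-9],[0,0,-12],[0,0,-12]],"roll":[0,0,0,0,0,0,0,0,0,0,0,0]}' 50
python3 - <<'E'
from h import *
plan(.572,-.2427,.15,0)
w=snap('wrist','w9.png')
E
```

```text
t: 11.85
tcp_pos: [0.6588, 0.0074, 0.1534]
tool_rot: [1.0, 0.0, 0.005, 0.001]
force: [1.6, 0.2, -2.7]
finger_gap: 0.512
t 11.85 tcp [0.6588 0.0074 0.1534] yaw 0.000 gap 0.512 F [ 1.6  0.2 -2.7] -> dp cm [-8.68 25.01  0.29] roll 0.000 q6 1.41
```

View pics/w9.png

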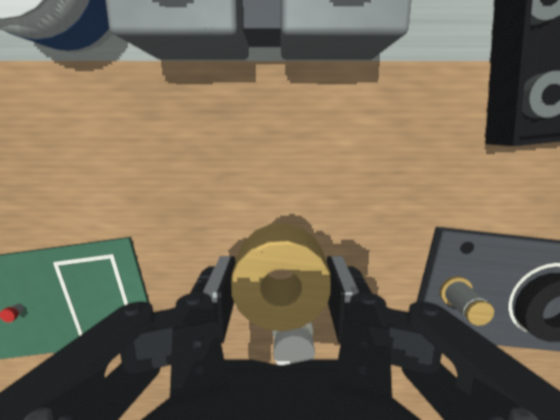

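```bash
python3 -m creep '{"claw":[4,4,4,4,4,4,4,4,4],"dp":[[-1.5,4,0],[-3,8.5,0],[-4.5,13,0],[-6,17.5,0],[-7.5,21.5,0],[-8.7,25,0],[-8.7,25,0],[-8.7,25,0],[-8.7,25,0]],"roll":[0,0,0,0,0,0,0,0,0]}'
python3 - <<'E'
from h import *
plan(.572,-.2427,.062,0)
w=snap('wrist','w10.png')
def hm(w,zlo,zhi,box):
    x0,y0,x1,y1=box; v,u=np.mgrid[y0:y1,x0:x1];D=w['z_map'][y0:y1,x0:x1]
    d=np.stack([(u-w['cx'])/w['f'],(v-w['cy'])/w['f'],np.ones(u.shape)],-1)*D[...,None]
    X=d@w['R']+w['C'];m=(X[...,2]>zlo)&(X[...,2]<zhi)&(D>0);return X,m
zt=manip.sense()['tcp_pos'][2]
X,m=hm(w,zt-.006,zt+.004,(215,210,350,345));print(m.sum(),'bush top z',np.median(X[m],0)-[0,0,zt],X[m].min(0),X[m].max(0))
h=hsv(w);br=lambda H,S,V:(H>18)&(S>115)&(H<32)&(V>60)
E
```

```text
t: 12.8
tcp_pos: [0.5679, -0.2409, 0.147]
tool_rot: [1.0, 0.0, -0.002, -0.001]
force: [0.5, 0.8, -3.4]
finger_gap: 0.512
t 12.80 tcp [ 0.5679 -0.2409  0.147 ] yaw 0.000 gap 0.512 F [ 0.5  0.8 -3.4] -> dp cm [0.44 0.21 8.5 ] roll 0.000 q6 0.99
6706 bush top z [ 0.57025712 -0.24146263 -0.00409422] [ 0.54450307 -0.27008237  0.14145422] [ 0.59023487 -0.21279034  0.1514498 ]
```

View pics/w10.png

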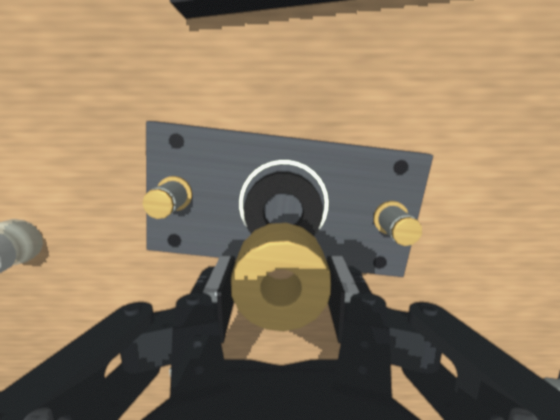

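```bash
python3 -m creep '{"claw":[4,4,4,4,4,4,4],"dp":[[0.42,0.2,3],[0.42,0.2,5],[0.42,0.2,6.5],[0.42,0.2,7.2],[0.42,0.2,7.5],[0.42,0.2,7.5],[0.42,0.2,7.5]],"roll":[0,0,0,0,0,0,0]}'
python3 - <<'E'
from h import *
plan(.572,-.2427,.062,0)
w=snap('wrist','w11.png')
E
```

```text
t: 13.55
tcp_pos: [0.5737, -0.2446, 0.0747]
tool_rot: [1.0, -0.0, 0.001, 0.0]
force: [-0.2, 0.2, -4.0]
finger_gap: 0.513
t 13.55 tcp [ 0.5737 -0.2446  0.0747] yaw -0.000 gap 0.513 F [-0.2  0.2 -4. ] -> dp cm [-0.17 -0.19  1.27] roll -0.000 q6 0.99
```

View pics/w11.png

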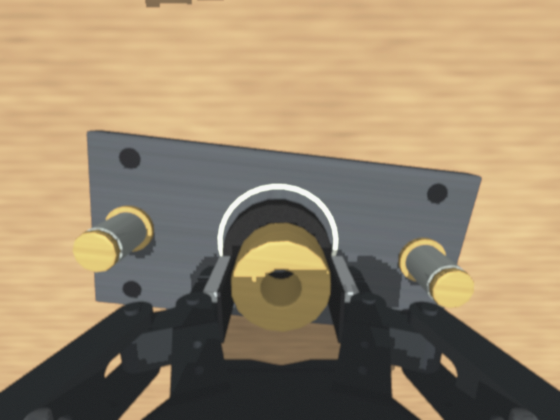

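```bash
python3 -m creep '{"claw":[4,4,4,4,4],"dp":[[-0.15,-0.18,0.4],[-0.15,-0.18,0.8],[-0.15,-0.18,1.0],[-0.15,-0.18,1.0],[-0.15,-0.18,1.0]],"roll":[0,0,0,0,0]}'
python3 - <<'E'
from h import *
plan(.572,-.2427,.062,0)
w=snap('wrist','w12.png')
E
```

```text
t: 14.1
tcp_pos: [0.5715, -0.2426, 0.0637]
tool_rot: [1.0, -0.0, -0.0, -0.0]
force: [0.4, -0.1, -3.0]
finger_gap: 0.515
t 14.10 tcp [ 0.5715 -0.2426  0.0637] yaw -0.000 gap 0.515 F [ 0.4 -0.1 -3. ] -> dp cm [0.05 0.01 0.17] roll -0.000 q6 0.99
```

View pics/w12.png

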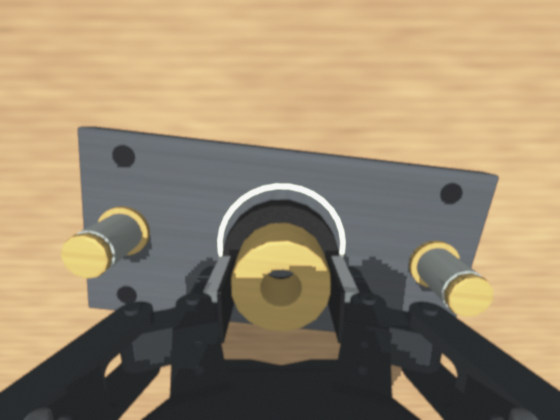

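```bash
python3 - <<'E'
from h import *
w=snap('wrist');h=hsv(w);print(h[180:240:2,281,2].tolist())
print(onplane(w,281,201,.032), onplane(w,281,223,.034+.0), manip.sense()['tcp_pos'])
E
python3 -m creep '{"claw":[4,4,4],"dp":[[0,0,0.1],[0,0,0.18],[0,0,0.18]],"roll":[0,0,0]}'
```

```text
[117, 133, 241, 247, 242, 138, 120, 120, 120, 113, 64, 36, 38, 49, 57, 58, 57, 57, 57, 56, 58, 80, 123, 131, 131, 132, 134, 132, 135, 133]
[ 0.60452003 -0.2432759   0.032     ] [ 0.59355435 -0.24326807  0.034     ] [ 0.5716067  -0.2425799   0.06384496]
t: 14.5
tcp_pos: [0.5716, -0.2426, 0.0623]
tool_rot: [1.0, -0.0, 0.0, 0.0]
force: [-0.8, -0.0, -1.3]
finger_gap: 0.513
```

```bash
python3 -m creep '{"claw":[4,4,5.5,7,8,8.5,8.5,8.5,8.5,8.5,8.5,8.5],"dp":[[0.1,0,0.06],[0.1,0,0.06],[0.1,0,0.06],[0.1,0,0.06],[0.1,0,0.06],[0.1,0,-2],[0.1,0,-5],[0.1,0,-9],[0.1,0,-12.5],[-1,0,-13],[-1,0,-13],[-1,0,-13]],"roll":[0,0,0,0,0,0,0,0,0,0,0,0]}'
python3 - <<'E'
from h import *
w=snap('wrist','w13.png');plan(.42,-.32,.2,0)
E
```

```text
t: 15.7
tcp_pos: [0.5607, -0.242, 0.191]
tool_rot: [1.0, -0.0, -0.001, -0.001]
force: [-0.0, -0.7, -0.5]
finger_gap: 0.996
t 15.75 tcp [ 0.5607 -0.242   0.1905] yaw -0.000 gap 0.998 F [ 1.4  0.  -1. ] -> dp cm [-14.07   7.81  -0.93] roll -0.000 q6 0.98
```

View pics/w13.png

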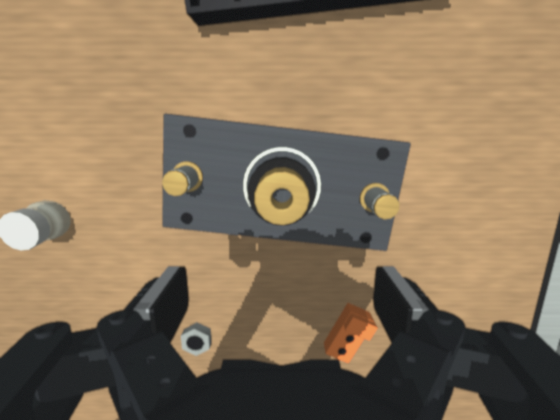

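The bush stands on the ring at (282,197); the offset is partly parallax. I'll measure ring and bush centres from depth, plus the block's pose.

```bash
cat >> h.py <<'E'
def hm(w,zlo,zhi,box):
    x0,y0,x1,y1=box; v,u=np.mgrid[y0:y1,x0:x1];D=w['z_map'][y0:y1,x0:x1]
    d=np.stack([(u-w['cx'])/w['f'],(v-w['cy'])/w['f'],np.ones(u.shape)],-1)*D[...,None]
    X=d@w['R']+w['C'];m=(X[...,2]>zlo)&(X[...,2]<zhi)&(D>0);return X,m
def circ(P,r):
    from scipy.optimize import least_squares
    c,_=cv2.minEnclosingCircle(P.astype(np.float32)*1000); return np.array(c)/1000,_/1000
E
python3 - <<'E'
from h import *
w=snap('wrist');b=(235,140,330,240)
X,m=hm(w,.055,.065,b);print('bush',np.median(X[m][:,2]),circ(X[m][:,:2],0))
X,m=hm(w,.028,.035,b);print('ring',np.median(X[m][:,2]),circ(X[m][:,:2],0))
org=lambda H,S,V:(H>2)&(H<16)&(S>150)&(V>60)
m=M(w,(310,290,390,375),org)
print(blobs(m))
# block top low part and step by height
X,mm=hm(w,.015,.0225,(310,290,390,375));k=mm&(m[290:375,310:390]>0);P=X[k][:,:2];print('low',np.median(X[k],0),cv2.minAreaRect((P*1000).astype(np.float32)))
X,mm=hm(w,.025,.032,(310,290,390,375));k=mm&(m[290:375,310:390]>0);P=X[k][:,:2];print('step',np.median(X[k],0),cv2.minAreaRect((P*1000).astype(np.float32)))
t=snap('top','t13.png')
m=M(t,(405,225,455,285),org);r=cv2.minAreaRect(cv2.findNonZero(m));print('top',r,onplane(t,*r[0],.02))
X,mm=hm(t,.015,.0235,(410,230,450,275));k=mm&(m[230:275,410:450]>0);print('toplow',np.median(X[k],0),cv2.minAreaRect((X[k][:,:2]*1000).astype(np.float32)))
X,mm=hm(t,.0245,.034,(410,230,450,275));k=mm&(m[230:275,410:450]>0);print('topstep',np.median(X[k],0),cv2.minAreaRect((X[k][:,:2]*1000).astype(np.float32)))
E
```

```text
bush 0.05859346236277485 (array([ 0.57097101, -0.2429772 ]), 0.023047744750976564)
ring 0.030602247900180624 (array([ 0.57012817, -0.24277826]), 0.031872428894042966)
[([349.6, 332.5], 1691, [325, 304, 52, 59])]
low [ 0.39883281 -0.31274843  0.01865654] ((405.5823669433594, -317.00823974609375), (29.350675582885742, 60.02494812011719), 65.20258331298828)
step [ 0.42534571 -0.32551479  0.02849944] ((424.1091003417969, -325.9360656738281), (30.314334869384766, 18.442745208740234), 64.46122741699219)Traceback (most recent call last):
  File "<stdin>", line 12, in <module>
  File "h.py", line 33, in M
    i=1+np.argmax(st[1:,4]); return (l==i).astype(np.uint8)
        ~~~~~~~~~^^^^^^^^^^
    return _wrapfunc(a, 'argmax', axis=axis, out=out, **kwds)
    return bound(*args, **kwds)
ValueError: attempt to get argmax of an empty sequence
```

```bash
python3 -m creep '{"claw":[8.5,8.5,7,7,7,7,7,7,7,7],"dp":[[-4,2,0],[-8,4,0],[-12,6,2],[-15.5,7.5,5],[-15.5,7.5,8],[-15.5,7.5,9],[-15.5,7.5,9],[-15.5,7.5,9],[-15.5,7.5,9],[-15.5,7.5,9]],"roll":[0.1,0.2,0.3,0.44,0.44,0.44,0.44,0.44,0.44,0.44]}'
python3 - <<'E'
from h import *
w=snap('wrist','w14.png');plan(.4056,-.317,.024,-.44)
org=lambda H,S,V:(H>2)&(H<16)&(S>150)&(V>60)
m=M(w,(150,150,400,360),org)
for n,a,b in(('low',.015,.0225),('step',.025,.032)):
    X,mm=hm(w,a,b,(0,0,560,420));k=mm&(m>0);print(n,np.median(X[k],0),cv2.minAreaRect((X[k][:,:2]*1000).astype(np.float32)))
E
```

```text
t: 16.85
tcp_pos: [0.4076, -0.3177, 0.1031]
tool_rot: [0.976, -0.218, 0.001, 0.001]
force: [-0.6, 0.4, 0.3]
finger_gap: 0.819
t 16.90 tcp [ 0.4074 -0.3176  0.103 ] yaw -0.439 gap 0.822 F [0.2 0.6 0.1] -> dp cm [-0.2   0.01  7.9 ] roll 0.001 q6 1.13
low [ 0.39745463 -0.31448868  0.01870695] ((405.1690368652344, -318.2838439941406), (29.41339111328125, 59.28398895263672), 63.8326530456543)
step [ 0.42427175 -0.32720787  0.02863343] ((423.92413330078125, -326.79730224609375), (29.692358016967773, 18.396446228027344), 63.09177780151367)
```

View pics/w14.png

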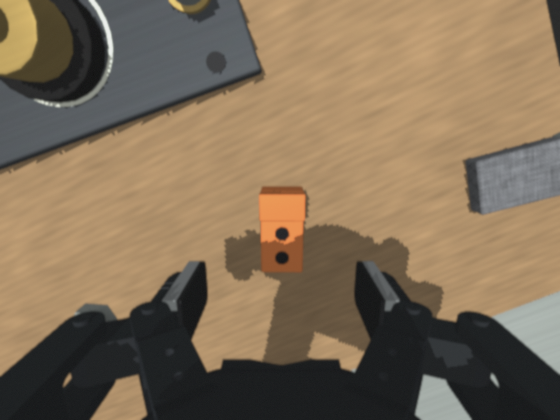

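```bash
python3 -m creep '{"claw":[7,7,7,7,6,4,2.5,2.5,2.5,2.5,2.5,2.5],"dp":[[-0.25,0.03,3],[-0.25,0.03,6],[-0.25,0.03,7.5],[-0.25,0.03,7.9],[-0.25,0.03,7.9],[-0.25,0.03,7.9],[-0.25,0.03,7.9],[-0.25,0.03,7.9],[-0.25,0.03,7.9],[-0.25,0.03,7.9],[-0.25,0.03,7.9],[-0.25,0.03,7.9]],"roll":[0.02,0.02,0.02,0.02,0.02,0.02,0.02,0.02,0.02,0.02,0.02,0.02]}' 40
python3 - <<'E'
from h import *
w=snap('wrist','w15.png');plan(.4056,-.317,.2,-.44)
E
```

```text
t: 18.1
tcp_pos: [0.4047, -0.3173, 0.0243]
tool_rot: [0.974, -0.228, 0.001, 0.001]
force: [-0.6, 0.5, 7.4]
finger_gap: 0.342
t 18.15 tcp [ 0.4047 -0.3173  0.0243] yaw -0.460 gap 0.338 F [-0.4  1.   6.1] -> dp cm [  0.11  -0.05 -17.57] roll -0.020 q6 1.15
```

View pics/w15.png

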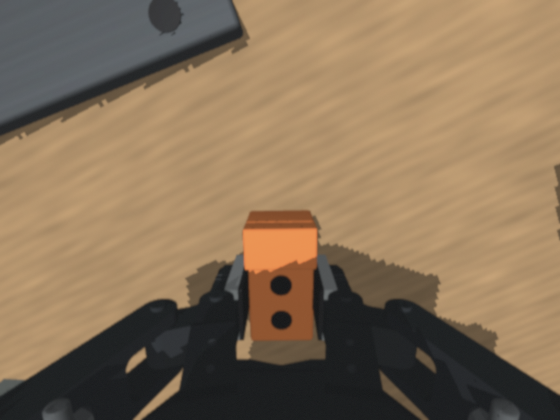

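```bash
python3 -m creep '{"claw":[2.5,2.5,2.5,2.5,2.5,2.5],"dp":[[0,0,-3],[0,0,-7],[0,0,-11],[0,0,-15],[0,0,-17],[0,0,-17]],"roll":[0,0,0,0,0,0]}'
python3 - <<'E'
from h import *
plan(.565,.184,.2,.139)
E
```

```text
t: 18.75
tcp_pos: [0.4054, -0.3181, 0.1964]
tool_rot: [0.974, -0.228, 0.003, 0.002]
force: [0.8, 0.3, -1.8]
finger_gap: 0.343
t 18.75 tcp [ 0.4054 -0.3181  0.1964] yaw -0.460 gap 0.343 F [ 0.8  0.3 -1.8] -> dp cm [ -7.99 -52.07  -0.59] roll -0.599 q6 1.15
```

```bash
python3 -m creep '{"claw":[2.5,2.5,2.5,2.5,2.5,2.5,2.5,2.5,2.5,2.5,2.5,2.5],"dp":[[-0.7,-4.5,0],[-1.4,-9,0],[-2.1,-13.5,0],[-2.8,-18,0],[-3.5,-22.5,0],[-4.2,-27,0],[-4.9,-31.5,0],[-5.6,-36,0],[-6.3,-40.5,0],[-7,-45,0],[-7.6,-49.5,0],[-8,-52,0]],"roll":[0,0,-0.1,-0.2,-0.3,-0.4,-0.5,-0.6,-0.6,-0.6,-0.6,-0.6]}'
python3 -m creep '{"claw":[2.5,2.5],"dp":[[0,0,0],[0,0,0]],"roll":[0,0]}'
python3 - <<'E'
from h import *
plan(.5696,.184,.12,.139)
w=snap('wrist','w16.png')
E
```

```text
t: 19.95
tcp_pos: [0.5631, 0.188, 0.1911]
tool_rot: [0.997, 0.071, -0.001, -0.0]
force: [-0.3, -0.5, -1.1]
finger_gap: 0.34
t: 20.15
tcp_pos: [0.562, 0.1848, 0.1912]
tool_rot: [0.998, 0.071, -0.002, 0.0]
force: [-0.3, -0.4, -2.3]
finger_gap: 0.336
t 20.15 tcp [0.562  0.1848 0.1912] yaw 0.141 gap 0.336 F [-0.3 -0.4 -2.3] -> dp cm [0.77 0.19 7.12] roll 0.002 q6 1.56
```

View pics/w16.png

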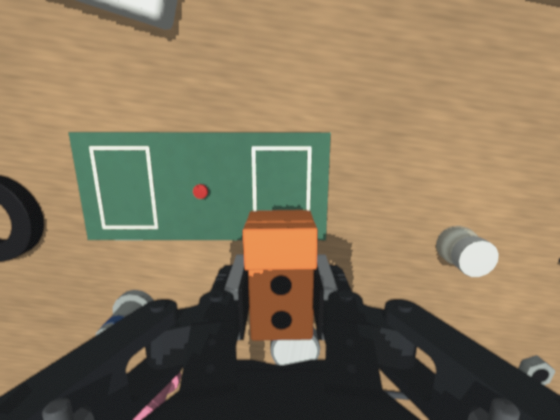

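```bash
python3 - <<'E'
from h import *
w=snap('wrist')
wh=lambda H,S,V:(V>150)&(S<70)
q=cv2.approxPolyDP(cv2.convexHull(cv2.findNonZero(M(w,(80,135,170,238),wh))),5,True)[:,0]
P=np.array([onplane(w,*p,.006)[:2] for p in q]);print(q.tolist(),P.round(4).tolist(),P.mean(0))
m=M(w,(240,135,325,212),wh);ys,xs=np.nonzero(m);print(xs.min(),xs.max(),ys.min())
r=hull_el(M(w,(188,178,215,205),lambda H,S,V:((H<8)|(H>172))&(S>140)));pin=onplane(w,*r[0],.02);print('pin',r[0],pin)
a=onplane(w,252,147,.006)[:2];b=onplane(w,311,147,.006)[:2];mid=(a+b)/2;n=np.array([np.cos(.139),np.sin(.139)]);print('R far edge mid',mid,'centre',mid-n*.0407)
for uv in [(281,150),(90,170),(200,225)]:print(dep(w,*uv).round(4))
zt=manip.sense()['tcp_pos'][2]
print('block: dots',[onplane(w,281,v,zt-.0043).round(4) for v in(285,320)],'step far',onplane(w,281,226,zt+.0057).round(4), onplane(w,281,340,zt-.0043).round(4))
E
```

```text
[[156, 229], [101, 228], [88, 146], [148, 146]] [[0.5104, 0.3061], [0.5036, 0.3623], [0.5857, 0.3731], [0.5936, 0.3162]] [0.54834236 0.3394322 ]
250 311 145
pin (199.36671447753906, 191.087158203125) [0.55989663 0.26129853 0.02      ]
R far edge mid [0.61044055 0.18952537] centre [0.5701331  0.18388627]
[0.6075 0.1896 0.0056]
[0.5621 0.3732 0.0037]
[0.5208 0.2616 0.0054]
block: dots [array([0.5632, 0.1836, 0.1876]), array([0.5454, 0.1811, 0.1876])] step far [0.5938 0.1879 0.1976] [0.5346 0.1796 0.1876]
```

```bash
python3 -m creep '{"claw":[2.5,2.5,2.5,2.5,2.5,2.5,2.5,2.5,2.5],"dp":[[0.6,0.05,2],[0.6,0.05,6],[0.6,0.05,10],[0.6,0.05,13],[0.6,0.05,14.5],[0.6,0.05,15.2],[0.6,0.05,15.5],[0.6,0.05,15.5],[0.6,0.05,15.5]],"roll":[0,0,0,0,0,0,0,0,0]}'
python3 - <<'E'
from h import *
plan(.568,.185,.0305,.139)
w=snap('wrist','w17.png')
E
```

```text
t: 21.15
tcp_pos: [0.5704, 0.1852, 0.0394]
tool_rot: [0.998, 0.07, 0.001, -0.0]
force: [-0.8, -0.1, -1.5]
finger_gap: 0.337
t 21.15 tcp [0.5704 0.1852 0.0394] yaw 0.140 gap 0.337 F [-0.8 -0.1 -1.5] -> dp cm [-0.25 -0.01  0.89] roll 0.001 q6 1.56
```

View pics/w17.png

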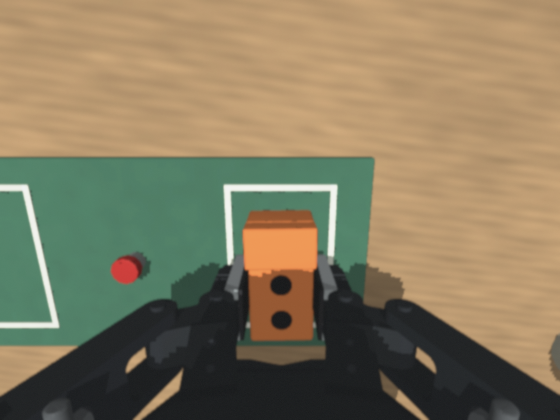

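Block at (281,283), squared with the right outline (u 224–336, centre 280). Lowering and releasing.

```bash
python3 -m creep '{"claw":[2.5,2.5,2.5,2.5,2.5],"dp":[[-0.2,0,0.4],[-0.2,0,0.75],[-0.2,0,0.85],[-0.2,0,0.9],[-0.2,0,0.9]],"roll":[0,0,0,0,0]}'
python3 -m creep '{"claw":[2.5,3.5,4.5,5.5,5.5,5.5,5.5,5.5,5.5,5.5],"dp":[[0,0,0],[0,0,0],[0,0,0],[0,0,0],[0,0,-2],[0,0,-5],[0,0,-9],[0,0,-13],[-3,0,-16],[-3,0,-16]],"roll":[0,0,0,0,0,0,0,0,0,0]}'
python3 - <<'E'
from h import *
plan(.411,.327,.2,.139)
w=snap('wrist','w18.png')
E
```

```text
t: 21.7
tcp_pos: [0.5672, 0.1849, 0.0303]
tool_rot: [0.998, 0.07, -0.0, 0.0]
force: [-2.0, -0.7, 8.8]
finger_gap: 0.337
t: 22.7
tcp_pos: [0.5365, 0.1809, 0.1927]
tool_rot: [0.998, 0.07, 0.002, -0.0]
force: [0.7, 0.4, 0.7]
finger_gap: 0.639
t 22.70 tcp [0.5365 0.1809 0.1927] yaw 0.140 gap 0.639 F [0.7 0.4 0.7] -> dp cm [-10.38 -16.23  -0.77] roll 0.001 q6 1.56
```

View pics/w18.png

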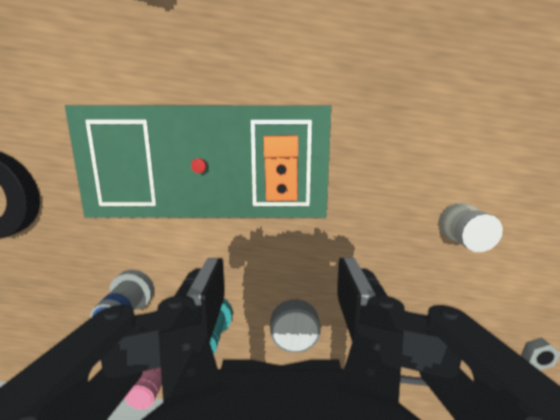

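```bash
python3 -m creep '{"claw":[5.5,5.5,5.5,5.5,5.5,5.5,5.5],"dp":[[-3,-4,0],[-6,-8,0],[-9,-12,0],[-12.5,-16.5,0],[-12.5,-16.5,0],[-12.5,-16.5,0],[-12.5,-16.5,0]],"roll":[0,0,0,0,0,0,0]}'
python3 - <<'E'
from h import *
plan(.411,.327,.04,.139)
w=snap('wrist','w19.png')
X,m=hm(w,.053,.066,(100,50,460,300))
k=(m).astype(np.uint8);n,l,st,ce=cv2.connectedComponentsWithStats(k)
for i in range(1,n):
    if st[i,4]>100:
        P=X[l==i];print(ce[i]+[100,50],st[i,4],np.median(P[:,2]),circ(P[:,:2],0), w['image'][50+int(ce[i][1]),100+int(ce[i][0])])
E
```

```text
t: 23.45
tcp_pos: [0.392, 0.3264, 0.1883]
tool_rot: [0.998, 0.07, 0.0, 0.0]
force: [-0.3, 0.3, -0.9]
finger_gap: 0.648
t 23.45 tcp [0.392  0.3264 0.1883] yaw 0.140 gap 0.648 F [-0.3  0.3 -0.9] -> dp cm [ 1.89  0.2  14.83] roll 0.001 q6 1.91
[281.67816092 188.80555556] 1044 0.05911499126642586 (array([0.41111935, 0.32773138]), 0.015035948753356933) [ 63 101 158]
[383.76794494 224.453294  ] 1017 0.05900911818610727 (array([0.39255258, 0.23767657]), 0.015426605224609376) [ 76 172 169]
[303.6002656  287.26427623] 753 0.05901063335007517 (array([0.32349207, 0.29521545]), 0.01520814323425293) [137  87 103]
```

View pics/w19.png

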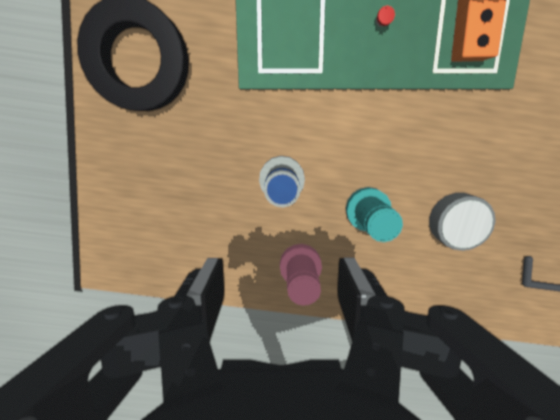

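```bash
python3 -m creep '{"claw":[5.5,5.5,5.5,5.5,5.5,5.5,5.5,5.5],"dp":[[1.9,0.14,0],[1.9,0.14,3],[1.9,0.14,6],[1.9,0.14,8],[1.9,0.14,9],[1.9,0.14,9],[1.9,0.14,9],[1.9,0.14,9]],"roll":[0,0,0,0,0,0,0,0]}'
python3 - <<'E'
from h import *
plan(.411,.3276,.042,.139)
w=snap('wrist','w20.png')
E
```

```text
t: 24.3
tcp_pos: [0.411, 0.328, 0.1]
tool_rot: [0.998, 0.07, 0.001, -0.0]
force: [0.3, -0.1, -0.0]
finger_gap: 0.642
t 24.30 tcp [0.411 0.328 0.1  ] yaw 0.139 gap 0.642 F [ 0.3 -0.1 -0. ] -> dp cm [-0.02  0.05  5.8 ] roll 0.000 q6 1.89
```

View pics/w20.png

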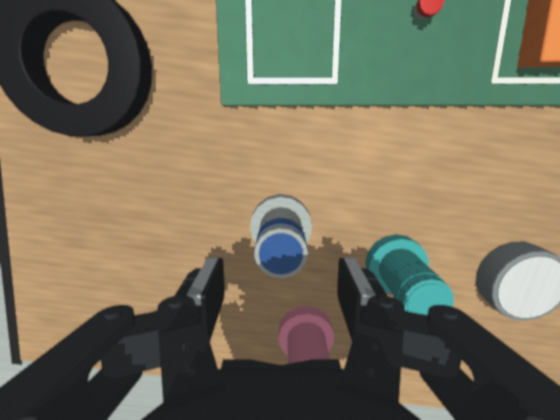

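```bash
python3 -m creep '{"claw":[5.5,5.5,5.5,5.5,4,3,2.5,2.5,2.5,2.5,2.5,2.5],"dp":[[0,0,2],[0,0,4],[0,0,5.3],[0,0,5.8],[0,0,5.8],[0,0,5.8],[0,0,5.8],[0,0,5.8],[0,0,5.8],[0,0,5.8],[0,0,5.8],[0,0,5.8]],"roll":[0,0,0,0,0,0,0,0,0,0,0,0]}' 50
python3 - <<'E'
from h import *
w=snap('wrist','w21.png');plan(.411,.327,.2,.139)
E
```

```text
t: 25.55
tcp_pos: [0.4103, 0.328, 0.0417]
tool_rot: [0.998, 0.07, 0.001, -0.0]
force: [1.0, -1.6, 5.7]
finger_gap: 0.339
t 25.60 tcp [0.4103 0.328  0.0417] yaw 0.140 gap 0.340 F [-0.3 -0.4  5.5] -> dp cm [  0.07   0.11 -15.83] roll 0.001 q6 1.89
```

View pics/w21.png

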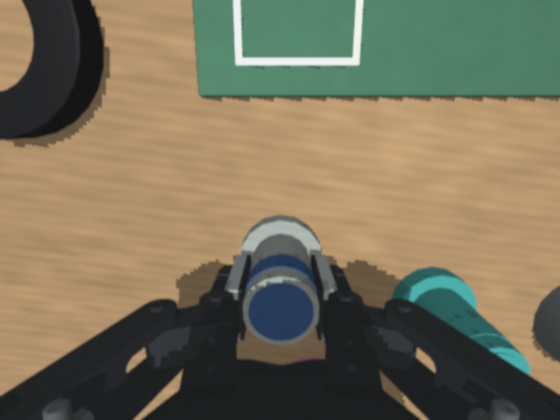

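```bash
python3 -m creep '{"claw":[2.5,2.5,2.5,2.5,2.5,2.5,2.5,2.5,2.5,2.5,2.5],"dp":[[0,0,-2],[0,0,-5],[0,0,-8],[0,0,-9],[4,0.2,-9],[8,0.5,-9],[11,0.8,-9],[13.6,0.8,-9],[13.6,0.8,-9],[13.6,0.8,-9],[13.6,0.8,-9]],"roll":[0,0,0,0,0,0,0,0,0,0,0]}'
python3 - <<'E'
from h import *
w=snap('wrist','w22.png');plan(.5482,.339,.048,.139)
E
```

```text
t: 26.7
tcp_pos: [0.5435, 0.3384, 0.1295]
tool_rot: [0.998, 0.07, -0.002, 0.001]
force: [-0.8, -0.1, -3.5]
finger_gap: 0.334
t 26.75 tcp [0.5436 0.3386 0.1299] yaw 0.140 gap 0.338 F [ 0.  -0.1 -2.4] -> dp cm [0.49 0.01 8.19] roll 0.001 q6 1.81
```

View pics/w22.png

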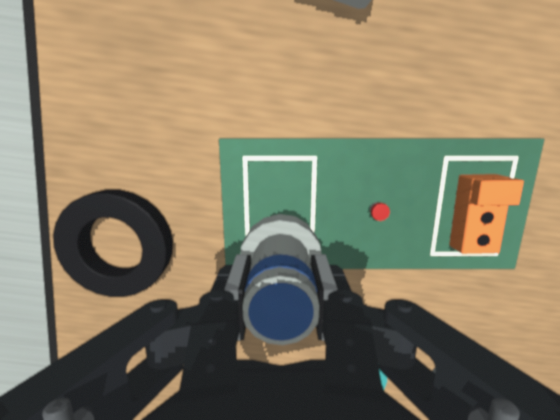

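```bash
python3 -m creep '{"claw":[2.5,2.5,2.5,2.5,2.5,2.5,2.5],"dp":[[0.4,0,3],[0.4,0,5.5],[0.4,0,7],[0.4,0,7.6],[0.4,0,7.6],[0.4,0,7.6],[0.4,0,7.6]],"roll":[0,0,0,0,0,0,0]}'
python3 - <<'E'
from h import *
w=snap('wrist','w23.png');plan(.548,.339,.0475,.139)
E
```

```text
t: 27.45
tcp_pos: [0.5505, 0.3398, 0.0563]
tool_rot: [0.998, 0.07, 0.001, -0.0]
force: [0.9, -0.0, -2.6]
finger_gap: 0.333
t 27.50 tcp [0.5505 0.3398 0.0563] yaw 0.140 gap 0.340 F [ 0.2 -0.8 -3.4] -> dp cm [-0.26  0.05  0.88] roll 0.001 q6 1.81
```

View pics/w23.png

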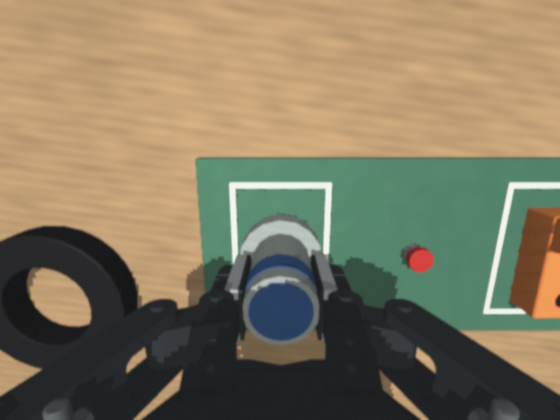

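```bash
python3 -m creep '{"claw":[2.5,2.5,2.5,2.5,2.5],"dp":[[-0.25,0.05,0.4],[-0.25,0.05,0.7],[-0.25,0.05,0.8],[-0.25,0.05,0.85],[-0.25,0.05,0.85]],"roll":[0,0,0,0,0]}'
python3 -m creep '{"claw":[2.5,3.2,4,5,5,5,5,5,5,5,5],"dp":[[0,0,0],[0,0,0],[0,0,0],[0,0,0],[0,0,0],[0,0,-2],[0,0,-5],[0,0,-9],[0,0,-13],[-3,2,-15],[-3,4,-15]],"roll":[0,0,0,0,0,0,0,0,0,0,0]}'
python3 - <<'E'
from h import *
w=snap('wrist','w24.png');plan(.5,.15,.25,.139)
E
```

```text
t: 28.0
tcp_pos: [0.5469, 0.3385, 0.0478]
tool_rot: [0.998, 0.07, -0.0, 0.0]
force: [-3.3, -1.4, 5.4]
finger_gap: 0.34
t: 29.1
tcp_pos: [0.5215, 0.2952, 0.2]
tool_rot: [0.997, 0.071, 0.001, -0.001]
force: [-0.2, -0.5, -0.5]
finger_gap: 0.59
t 29.15 tcp [0.5227 0.2919 0.1985] yaw 0.140 gap 0.586 F [ 0.3 -2.3  0.3] -> dp cm [-4.22 13.75 -5.13] roll 0.001 q6 1.76
```

View pics/w24.png

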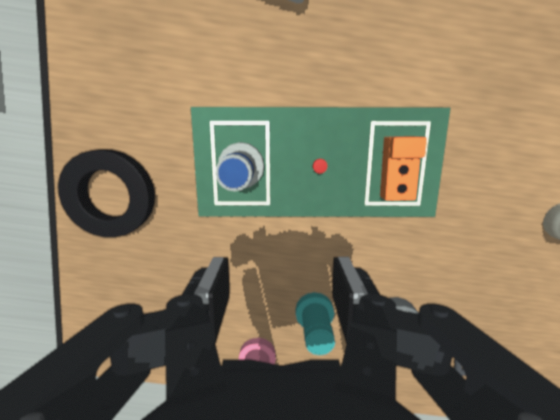

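The punch stands in the left outline, its top at (233,173), and the block lies in the right one at (403,168). I'll move away and run the final check, including the shoe and jar.

```bash
python3 - <<'E'
from h import *
w=snap('wrist');st=manip.sense()
wh=lambda H,S,V:(V>150)&(S<70)
for n,b in(('L',(205,112,275,212)),('R',(360,112,438,212))):
    q=cv2.approxPolyDP(cv2.convexHull(cv2.findNonZero(M(w,b,wh))),5,True)[:,0];P=np.array([onplane(w,*p,.006)[:2] for p in q]);print(n,len(q),P.mean(0).round(4),q.tolist())
X,m=hm(w,.058,.074,(205,120,275,210));print('punch top',np.median(X[m],0),circ(X[m][:,:2],0))
X,m=hm(w,.012,.02,(205,120,275,210));print('punch foot',np.median(X[m],0),circ(X[m][:,:2],0))
X,m=hm(w,.021,.03,(365,120,435,210));print('block low',np.median(X[m],0),cv2.minAreaRect((X[m][:,:2]*1000).astype(np.float32)))
X,m=hm(w,.031,.04,(365,120,435,210));print('block step',np.median(X[m],0),cv2.minAreaRect((X[m][:,:2]*1000).astype(np.float32)))
E
python3 -m creep '{"claw":[5,5,5,5,5,5,5,5,5,5],"dp":[[-3,0,-2],[-6,0,-4],[-6,4,-5],[-6,8,-5],[-6,12,-5],[-6,16,-5],[-6,20,-5],[-6,24,-5],[-6,24,-5],[-6,24,-5]],"roll":[0,0,0,0,0,0,0,0,0,0]}'
python3 - <<'E'
from h import *
w=snap('wrist','w25.png');t=snap('top','t25.png');s=snap('side','s25.png')
X,m=hm(t,.055,.067,(375,155,412,190));print('bush top',np.median(X[m],0),circ(X[m][:,:2],0))
X,m=hm(t,.026,.036,(370,145,416,195));print('ring top',m.sum(),(X[m].min(0)+X[m].max(0))/2)
wh=lambda H,S,V:(S<60)&(V>120)
e=hull_el(M(t,(265,172,300,205),wh));print('jar',e,onplane(t,*e[0],.046))
plan(0.5,0,.2,0)
E
```

```text
L 4 [0.5478 0.3393] [[265, 206], [210, 206], [205, 121], [265, 122]]
R 4 [0.5696 0.1851] [[426, 121], [417, 205], [362, 206], [366, 122]]
punch top [0.54843338 0.33784889 0.06515339] (array([0.54789215, 0.33824078]), 0.015006296157836914)
punch foot [0.55879425 0.3282739  0.01673337] (array([0.54774689, 0.33831726]), 0.02197130012512207)
block low [0.55922732 0.18500833 0.02470462] ((567.1089477539062, 184.71627807617188), (59.81640625, 30.835670471191406), 9.38572883605957)
block step [0.58789225 0.1888384  0.03458475] ((587.7760620117188, 188.2142791748047), (17.717405319213867, 30.676380157470703), 8.16801643371582)
t: 30.2
tcp_pos: [0.4976, 0.0484, 0.246]
tool_rot: [0.998, 0.069, -0.0, -0.0]
force: [-0.5, 0.4, -0.1]
finger_gap: 0.583
bush top [ 0.57120072 -0.24320333  0.06035878] (array([ 0.57121069, -0.24331804]), 0.023283390045166014)
ring top 260 [ 0.56932722 -0.24341414  0.03117412]Traceback (most recent call last):
  File "<stdin>", line 6, in <module>
  File "h.py", line 35, in hull_el
    c=max(cv2.findContours(m,cv2.RETR_EXTERNAL,cv2.CHAIN_APPROX_NONE)[0],key=len); return cv2.fitEllipse(cv2.convexHull(c))
                                                                                          ~~~~~~~~~~~~~~^^^^^^^^^^^^^^^^^^^
cv2.error: OpenCV(4.12.0) /io/opencv/modules/imgproc/src/shapedescr.cpp:361: error: (-201:Incorrect size of input array) There should be at least 5 points to fit the ellipse in function 'fitEllipseNoDirect'
```

View pics/t25.png

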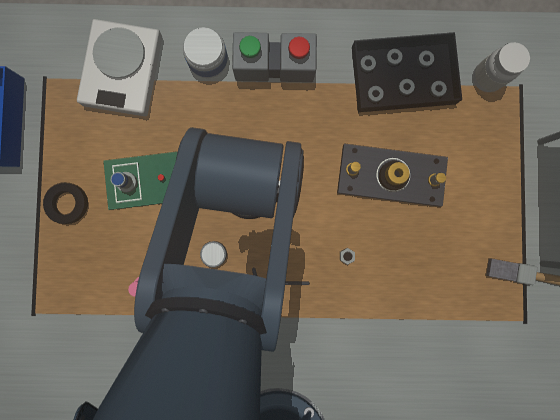

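View pics/s25.png

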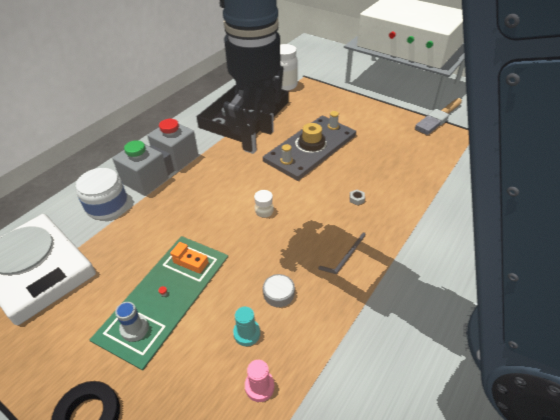

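The side view shows the jar still at (263,203), where it started, and everything upright and released. Handing in.

```bash
python3 -m creep '{"claw":[5,5,5],"dp":[[0,0,0],[0,0,0],[0,0,0]],"roll":[0,0,0]}'
python3 -c "
from station import workorder
print(workorder.sign_off())"
```

```text
t: 30.65
tcp_pos: [0.4971, 0.0495, 0.2465]
tool_rot: [0.998, 0.07, 0.0, -0.0]
force: [-0.3, 0.3, 0.3]
finger_gap: 0.587
the job is handed in; nothing more can be done
None
```

All four parts are in place and released, and the job was handed in at about 31 s; the hand-in gave no verdict. I set the ring on the shoe first, then the bush on the ring, then the block in the right outline and the punch in the left.

What the last checks showed:

| Part | Offset from target | Limit | Other |
|---|---|---|---|
| Ring | 2–4 mm in x from the circle and pillar middle, under 1 mm in y | 10 mm | lying flat |
| Bush | about 1–2 mm from the ring's centre | 8 mm | top at about 0.059–0.060 m |
| Punch | about 1 mm from the left outline's middle | 14 mm (x), 12 mm (y) | upright |
| Block | about 3 mm in x, under 1 mm in y from the right outline's middle | 14 mm (x), 12 mm (y) | within about 1.5° of square, step up |

- **Disagreements:** the cameras differed by 1–2 mm on several points. The spread in the ring's x offset comes from this, because the circle's measured position varied between 0.572 and 0.575 m.
- **Failed check:** the last measurement of the jar from the top camera failed because the arm hid it. I judged the jar by eye from the side view instead: it stands at (263,203), within a pixel of its starting spot.

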